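# Check a printing block on the dial comparator

### The job

Check the height of the long printing block on the comparator: raise its sliding head by the black knob, lay the block flat in the shallow nest under the foot, printing face up and either way round, then lower the head until the sprung foot presses on the block and the dial's needle stands well inside the green band, and let go. The table under the nest is set a little higher or lower each time, so go by the needle or by feel and never run the needle deep into the red. Do not push the stamps or the jar about.

Things in the scene. Friction and masses are not known exactly. Their poses are not given: they have to be found in the camera images.
- block: Loose hand-printing block, 110 (x) x 62 (y) x 45 (z) mm, about 0.25 kg: pale beech body with flat sides, brown lino sheet with dark blue diamonds on top (the printing face). Origin: centre of its underside; x along its length, z up. Grasp it across the 62 mm width.
- stand: Fixed blue-grey comparator stand, open towards the robot. Origin: on the table under the foot's vertical axis; x runs from its front (robot side) to the column, z up. Base 132 mm wide, 22 high, from x = -78 to +138 mm; column 24 mm thick at x = +102, 262 high. The head reaches forward over the nest, so a hand that holds the block must come from the front, wrist leaned back 25 to 45 degrees.
- nest (a point): Fixed point, axes as the stand's, at its middle, 40 mm above the table. The nest is a flat steel plate inside a low rim (inside 117 x 69 mm, long side along x; rim 5 mm high, 7 mm wide). The plate stands on a levelling screw: its surface lies 0 to 8 mm above this point, differently each time, and stays put.
- head_knob (a point): Middle of the round black knob on top of the head, on the foot's axis: 30 mm diameter, 31 mm high; the top of the housing (58 mm wide in y, x = -22 to +22 mm) is 30 mm below this point. The underside of the housing is 92 mm, that of the foot 126 mm below it. Moves up and down with the head.
- dial (a point): Centre of the dial's face on the front of the head, moving with it: 60 mm diameter, facing the robot and 17 degrees up; its bezel reaches to 41 mm before the foot's axis and its lowest edge is about 32 mm below this point. x axis points into the dial.
- gauge_head (a joint): Height of the sliding head above its lowest position, m, 0 to 0.075; a stiff slide that stays where it is left (15 N to lift, 5 N to lower). At 0 the foot hangs 32 mm above the point nest. It starts low, with too little room for the 45 mm block; 0.045 or more lets the block pass over the rim and under the foot.
- gauge_foot (a joint): Reading of the gauge: how far the sprung foot (steel disc, 28 mm diameter) is pushed up into the head, m: 0 hanging free, 0.012 at its stop; 2 N to start it, 4 N at 0.005. The red needle turns with it, clockwise 22.5 degrees a millimetre from lower left (zero); green band 0.0035 to 0.0065, red band 0.009 to 0.012.
- stamp_navy: Bystander: square lino stamp on a wooden block with dark blue diamonds, 55 x 56 x 27 mm. Origin: centre of its underside.
- stamp_teal: Bystander: square lino stamp on a wooden block with green diamonds, 55 x 57 x 27 mm. Origin: centre of its underside.
- jar_indigo: Bystander: blue glass jar with a black lid, 56 mm diameter, 63 mm high. Origin: centre of its underside.
Mind the look-alikes: they are no part of the job. What is shaped like the block but orange is not meant.

How it is judged (in metres and radians):
At the end, for the whole second after the job is handed in: The block lies flat (within 0.03 rad) and at rest in the nest, printing face up, centred within 7 mm and along it within 0.10 rad (as the rim allows), and the foot, pressed by it, reads 3.4 to 6.6 mm (needle in the green band) with the robot away (value of joint gauge_foot between 0.0034 and 0.0066 m and horizontal distance between block and nest below 0.007 m and angle between the x axis of block and the x axis of stand, either way round below 0.1 rad and angle between block's own z axis and vertical below 0.03 rad and z of block in the frame of nest below 0.011 m and linear speed of block below 0.01 m/s); the robot touches nothing.
It fails at once if the needle deep in the red (foot pressed in more than 10 mm) (value of joint gauge_foot above 0.01 m).
It fails at once if a stamp or the jar pushed more than 20 mm (distance of any of stamp_navy, stamp_teal, jar_indigo from where it was at the start of the episode above 0.02 m).
It also fails if it takes over 67 s, if anything falls off the work surface, if the arm or the gripper's body presses on something with over 40 N, if the wrist force passes 120 N, or if a joint passes its speed limit or range.

### The arm

A 6-joint arm with a two-finger parallel gripper is mounted at the origin on a cart in front of the work surface, level with it; the furniture and walls round the work are solid. World frame = base frame: x ahead of the robot, y to its left, z up, the work surface at z = 0. Lengths are in m, angles in degrees, forces in N, time in s.
With the tool pointing down it reaches from about 0.25 to 0.725 m from the base axis. Payload 9.7 kg.
Tool frame: the origin (TCP) lies between the finger pads; the fingertips stand 19 mm ahead of it and the grasp point (between the pads) is the TCP; x points along the fingers, y is the direction in which the jaws open and shut, and the axes are right-handed (so a half turn about x gives the same grasp; the last joint's range is limited). The gripper opens to 85 mm and grips with 20 to 120 N. Pads are 22 mm wide; open, the fingers measure 114 mm over their backs; the gripper's body (76 mm by 85 mm) begins 54 mm behind the grasp point. The pads swing forward as they close: fully open they stand 13 mm farther back than shut.
Start: joints at [77.292, 4.979, 10.078, 95.1, 0, 90], TCP at [0.121, 0.537, 0.25] pointing down, gripper open.
Joint ranges: [-179.16, 179.16], [-48.56, 103.87], [-65.8, 70.77], [-126.05, 130.52], [-82.76, 87.17], [-180, 180]. Speed limits (degrees/s): [127.2, 127.2, 147.25, 180, 180, 180].

### API

Orientations are given as [roll, pitch, yaw] about the fixed x, y, z axes, in that order (R = Rz(yaw) Ry(pitch) Rx(roll)).
In Python, from workcell import bot gives the robot as it stands. The module is installed in compiled form; this text tells all that it offers.
- The arm moves only by the shell command python3 -m handwheel 'ROWS' [FORCE]. ROWS is JSON, a list of rows, each a list of 7 numbers: the turn, a rotation vector about the tool's x, y, z in degrees, then the shift along the tool's x, y, z in m, then the closure, from -1 (fully open) to 1 (shut), so that 0 is half open. In form: [[ax, ay, az, dx, dy, dz, fingers], ...]. A call has 1 to 20 rows; each row is the pose to reach, as a shift and turn from the pose commanded when the call began, along the tool's axes at that moment; what a row does not reach only later rows make up. A row lasts 1/8 s, in which the tool goes at most 62.5 mm and 10.7 degrees, less where a joint would pass 70% of its speed; a pose out of reach is approached as far as the arm can. A call with a gripper value outside its range is refused whole. The fingers move at their own pace and stop on an object; FORCE is the grip in N (left out, the last holds). Time passes only in rows, so rows that repeat a pose let the fingers close. It gives the time, the measured TCP pose, the force and the opening at its end, in the units of the state.
- bot.get_obs(): the state, without advancing time (a new reading comes with each control period).
- bot.camera(name): name is "scene" or "side" or "wrist"; returns a dict with "frame" (420x560x3 uint8, red, green, blue), "fx", "fy", "cx", "cy" (pixels), "R" (3x3) and "t" (3): a world point X has camera coordinates R X + t; the wrist camera has in their place "tool_from_camera" (4x4, takes a point from camera to tool coordinates, whose origin is the TCP and whose axes are the tool frame's). Camera axes: x right, y down, z forward; pixel columns grow to the right and rows downward; lengths in m; the calibration is good to about 2 mm. A picture is of the moment at which its call begins: read the wrist's pose just before it. There is no depth.
- bot.job_done(): hands the job in, once; it reports no verdict.
Trained networks look in a picture, given as the dict that the camera call returned (one of the last four; its "shot" number tells which), for a name from the list of things; names that differ only in an ending like _2 or _b are one class to them, and where a whole thing is asked for, a point or a joint stands for the part that bears it (a point fixed in the world has none). Each returns a list of dicts, best first, with "conf" (0 to 1); they miss things now and then, are a little off and sometimes report something else, mostly with a low value. They report only what shows in the picture. A call takes as long as a camera call. They do not tell look-alikes from the thing itself.
- bot.look_for(name, picture): "bbox" ([left, top, width, height] as shares, 0 to 1, of the picture: columns of its width, rows of its height, round what is visible of it).
- bot.tip_of(name, picture): "centre" ([column, row] as shares, 0 to 1, of the picture: columns of its width, rows of its height: a listed point, or the origin of a listed thing).
The state is a dict: "time": time; "q": joint angles; "qd": joint speeds; "joint_efforts": joint torques, N m; "ee_pos": TCP position; "tcp_rot": TCP orientation; "wrist_force": force on the tool from outside, world axes, zero at the start; "torque": the same for the moment, N m; "opening": finger opening in m.
Only numpy, scipy, OpenCV 4.12 (cv2) and the standard library are available. Lean on these libraries where they do the work, as an engineer would, in place of code of your own. Each camera call takes 0.05 s, during which the arm holds its last target.

## Working session

There is one attempt and no reset: what is moved stays moved. The work goes in short steps, Python scripts to look and compute and a shell command to move; the robot and the scene stay as the last step left them, time stands still between calls to the robot, and variables do not carry over. Pictures are saved under pics/ and viewed, and the job is handed in when it is done.

```bash
ls; mkdir -p pics
python3 - <<'E'
from workcell import bot
import cv2
o=bot.get_obs(); print(o)
for n in ["scene","side","wrist"]:
    c=bot.camera(n); cv2.imwrite(f"pics/{n}0.png",c["frame"][:,:,::-1])
    print(n,c["shot"],{k:(v.tolist() if hasattr(v,'tolist') else v) for k,v in c.items() if k!="frame"})
    for t in ["block","stand","head_knob","dial","nest","stamp_navy","stamp_teal","jar_indigo"]:
        print(t,[(round(d["conf"],2),[round(x*s) for x,s in zip(d["centre"],(560,420))]) for d in bot.tip_of(t,c)][:3])
E
```

```text
pics
{'time': 0.0, 'q': array([7.72912934e+01, 5.01161553e+00, 1.00327384e+01, 9.50990936e+01,
       1.50070158e-04, 8.99997443e+01]), 'qd': array([ 0.01864525, -0.10881333,  0.06692481, -0.05840094, -0.0225583 ,
       -0.03725078]), 'joint_efforts': array([ 4.32127517e-04, -5.20390821e+01,  4.64803433e+01,  1.65902852e-02,
       -6.89592366e-05,  2.28279816e-06]), 'ee_pos': array([0.1209501 , 0.53632105, 0.24956274]), 'tcp_rot': array([ -90.11053262,   89.92202911, -102.8189836 ]), 'wrist_force': array([ 0.01801036, -0.37717989,  0.08335804]), 'torque': array([-0.00679279,  0.01191907, -0.0255594 ]), 'opening': 0.08520427945562362}
scene 1 {'fx': 424.3452126572103, 'fy': 424.3452126572103, 'cx': 278.22518418600697, 'cy': 214.38916678744948, 'R': [[0.62658161655617, -0.7793221685573448, -0.007241228413365537], [-0.49817888783093556, -0.39336022148308336, -0.7727130980346534], [0.5993440360205393, 0.48777524921817944, -0.6347141346596543]], 't': [-0.32601388502876955, 0.3586604239922346, 0.9790003737125682], 'shot': 1}
block [(0.98, [321, 286]), (0.87, [356, 328]), (0.75, [349, 245
[... 757 characters left out ...]
61, [264, 214]), (0.28, [271, 323])]
nest [(0.6, [252, 247])]
stamp_navy [(0.47, [247, 231])]
stamp_teal [(0.87, [270, 321])]
jar_indigo [(0.63, [262, 207])]
wrist 3 {'fx': 333.8169374729724, 'fy': 333.8169374729724, 'cx': 280.42219112841605, 'cy': 207.48788272507633, 'tool_from_camera': [[-0.00023112711346902825, -0.28802895922400745, 0.9576216712400528, -0.1227190576398951], [0.9999998576494937, 0.0003939653573092108, 0.00035985036967453994, -0.0004640214545938992], [-0.0004809170913309515, 0.9576216180933004, 0.28802882716686345, -0.07305274278986337], [0.0, 0.0, 0.0, 1.0]], 'shot': 3}
block [(0.9, [64, 394])]
stand []
head_knob []
dial []
nest []
stamp_navy []
stamp_teal []
jar_indigo []
```

View pics/scene0.png

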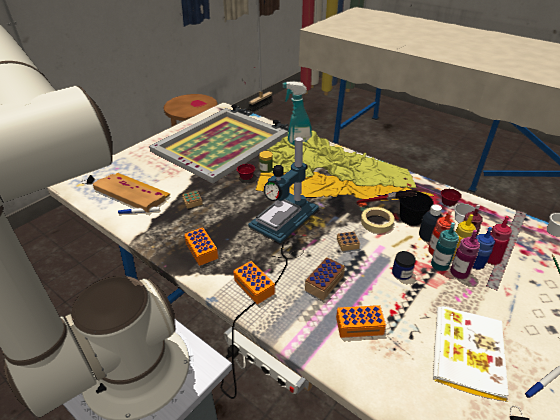

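View pics/side0.png

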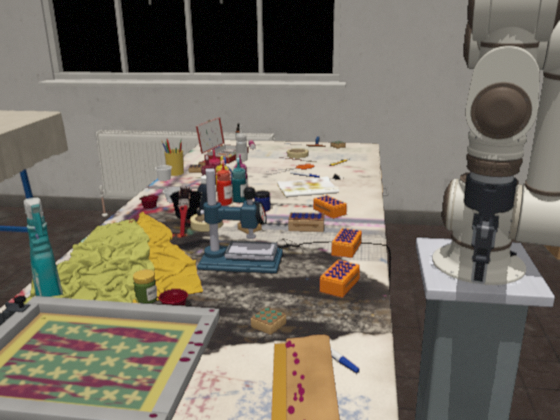

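View pics/wrist0.png

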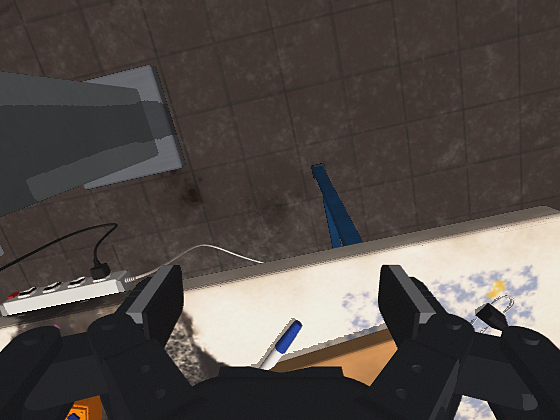

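The scene shows three orange look-alikes, at (200,244), (255,281) and (361,321). One block at (323,277) is beech-coloured with brown lino, and the navy stamp is at (348,241). I choose (323,277) and will check it in a close crop.

```bash
cat > h.py <<'E'
from workcell import bot
import numpy as np, cv2
def ray(c,px):
    d=np.array([(px[0]-c["cx"])/c["fx"],(px[1]-c["cy"])/c["fy"],1.0])
    R=np.array(c["R"]);t=np.array(c["t"]); return -R.T@t, R.T@d
def onz(c,px,z):
    o,d=ray(c,px); return o+d*(z-o[2])/d[2]
def tri(c1,p1,c2,p2):
    o1,d1=ray(c1,p1);o2,d2=ray(c2,p2)
    s=np.linalg.lstsq(np.stack([d1,-d2],1),o2-o1,rcond=None)[0]
    a=o1+d1*s[0];b=o2+d2*s[1]; return (a+b)/2,np.linalg.norm(a-b)
def proj(c,X):
    p=np.array(c["R"])@np.array(X)+np.array(c["t"]); return np.array([c["fx"]*p[0]/p[2]+c["cx"],c["fy"]*p[1]/p[2]+c["cy"]])
def tips(n,c): return [(round(d["conf"],2),(d["centre"][0]*560,d["centre"][1]*420)) for d in bot.tip_of(n,c)]
def crop(c,u,v,w,h,s,fn):
    f=c["frame"][max(0,v):v+h,max(0,u):u+w,::-1]; cv2.imwrite(fn,cv2.resize(f,None,fx=s,fy=s,interpolation=cv2.INTER_CUBIC))
E
python3 - <<'E'
from h import *
s=bot.camera("scene"); d=bot.camera("side")
crop(s,290,220,100,80,7,"pics/s_blk.png")
crop(d,190,160,150,130,5,"pics/d_st.png")
crop(s,235,125,100,120,5,"pics/s_st.png")
for n in ["head_knob","dial","nest","block"]:
    a=tips(n,s);b=tips(n,d); print(n,a,b)
    for x in a[:3]:
        for y in b[:3]:
            print(*[np.round(q,4) for q in tri(s,x[1],d,y[1])])
for x in tips("block",s): print(x, onz(s,x[1],0))
for x in tips("block",d): print(x, onz(d,x[1],0))
for n in ["stamp_navy","stamp_teal","jar_indigo","nest"]:
  for c in (s,d):
    for x in tips(n,c): print(n,x, onz(c,x[1],0.04 if n=="nest" else 0))
E
```

```text
head_knob [(0.89, (277.088, 168.294))] [(0.89, (248.976, 191.31))]
[0.6078 0.0736 0.2084] 0.0029
dial [] [(0.88, (261.688, 214.49400000000003))]
nest [(0.78, (277.984, 211.21800000000002)), (0.19, (322.616, 284.088))] [(0.92, (252.392, 248.388)), (0.62, (305.704, 229.10999999999999))]
[0.6058 0.0719 0.0462] 0.0072
[0.4951 0.0116 0.1097] 0.0806
[ 0.6101 -0.1418 -0.0875] 0.0984
[ 0.4846 -0.1878 -0.0023] 0.002
block [(0.83, (255.808, 287.19599999999997)), (0.75, (199.808, 251.70600000000002)), (0.74, (322.784, 284.508)), (0.72, (360.192, 326.08799999999997)), (0.71, (348.488, 244.902))] [(0.9, (338.18399999999997, 287.91)), (0.69, (328.608, 212.394)), (0.64, (349.776, 249.60600000000002)), (0.63, (304.472, 229.10999999999999)), (0.29, (269.416, 318.612))]
[ 0.3895  0.0009 -0.0886] 0.0418
[ 0.3679 -0.0873  0.072 ] 0.0942
[ 0.3493 -0.0526  0.0014] 0.0136
[ 0.3631  0.1766 -0.0043] 0.004
[0.3464 0.0777 0.13  ] 0.1197
[0.3294 0.1158 0.0692] 0.0255
[ 0.453 -0.137 -0.114] 0.1893
[ 0.4253 -0.2153  0.0542] 0.0224
[ 0.4047 -0.1831 -0.0167] 0.1453
(0.83, (255.808, 287.19599999999997)) [ 3.57991522
[... 834 characters left out ...]
l (0.72, (192.92, 201.306)) [0.51488442 0.37495685 0.        ]
stamp_teal (0.4, (273.392, 189.42000000000002)) [0.7415774  0.20013496 0.        ]
stamp_teal (0.97, (270.704, 321.594)) [0.50584695 0.35635072 0.        ]
jar_indigo (0.96, (398.88800000000003, 270.81600000000003)) [ 6.58118832e-01 -3.31350902e-01 -1.11022302e-16]
jar_indigo (0.58, (263.872, 208.404)) [ 0.6484781  -0.35048346  0.        ]
nest (0.78, (277.984, 211.21800000000002)) [0.61666012 0.07809104 0.04      ]
nest (0.19, (322.616, 284.088)) [ 0.45097682 -0.20685573  0.04      ]
nest (0.92, (252.392, 248.388)) [0.60479629 0.06406174 0.04      ]
nest (0.62, (305.704, 229.10999999999999)) [ 0.47510503 -0.08882403  0.04      ]
```

View pics/s_blk.png

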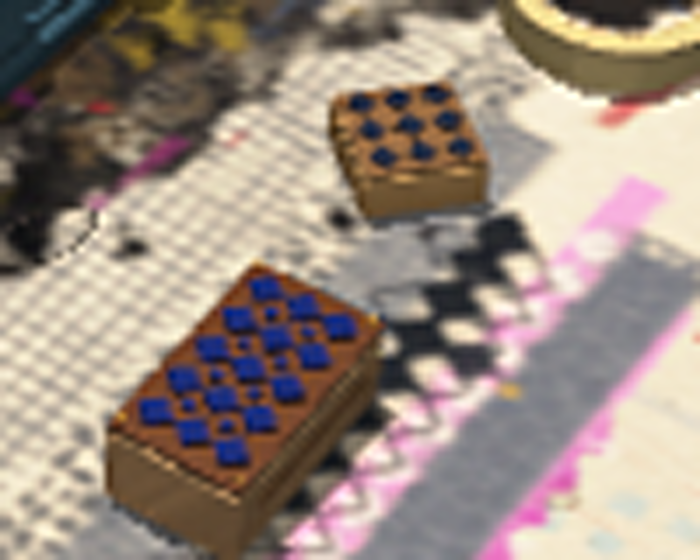

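View pics/d_st.png

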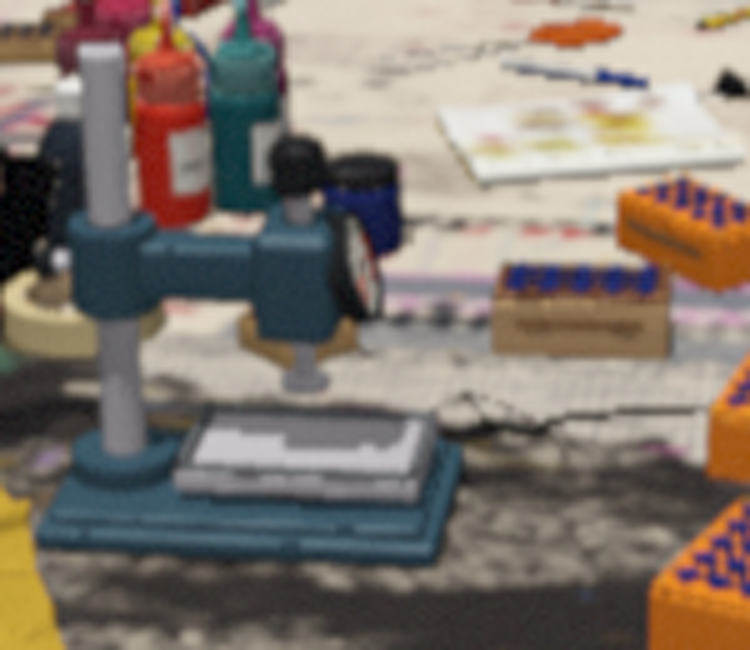

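View pics/s_st.png

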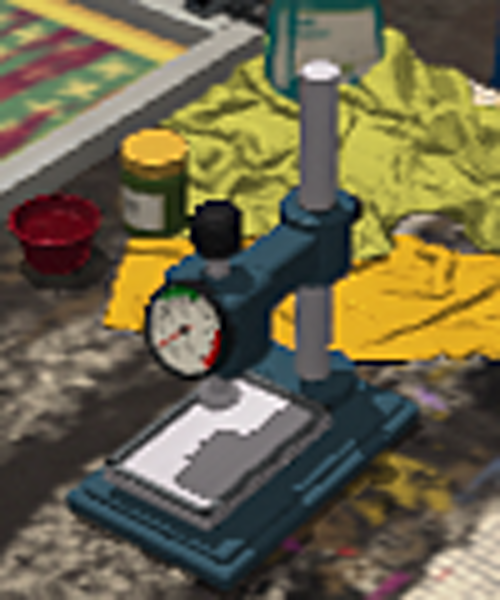

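Run:
```python
from h import *
from scipy.optimize import least_squares
s=bot.camera("scene"); d=bot.camera("side")
sc=lambda x,y:(290+x/7,220+y/7)
P=[onz(s,sc(*p),.045)[:2] for p in [(255,265),(380,320),(235,490),(108,428)]]
print(np.round(P,4)); 
for i in range(4): print(np.linalg.norm(P[i]-P[(i+1)%4]))
print("block c",np.mean(P,0)); v=(P[0]+P[1]-P[2]-P[3]); print("yaw",np.degrees(np.arctan2(v[1],v[0])))
# side: front bottom edge corners of the block, and top
sd=lambda x,y:(190+x/5,160+y/5)
for p in [(495,285+0),(670,293)]: print("side top near edge", onz(d,sd(*p),.045))
for p in [(490,352),(668,357)]: print("side bottom near edge", onz(d,sd(*p),.0))
# stand fit: x,y,yaw ; base corners z=.022 and column top
S=lambda x,y:(235+x/5,125+y/5)
obs=[(s,S(70,497),(-.078,.066,.022)),(s,S(225,577),(-.078,-.066,.022)),(s,S(418,402),(.138,-.066,.022)),(s,S(320,70),(.102,0,.262)),
(d,sd(38,540),(.138,.066,.022)),(d,sd(430,555),(-.078,.066,.022)),(d,sd(462,448),(-.078,-.066,.022)),(d,sd(101,47),(.102,0,.262))]
def f(q):
    c,sn=np.cos(q[2]),np.sin(q[2]); r=[]
    for cam,px,X in obs:
        W=(q[0]+c*X[0]-sn*X[1],q[1]+sn*X[0]+c*X[1],X[2]); r+=list(proj(cam,W)-px)
    return np.array(r)
r=least_squares(f,[.61,.07,0]); print(r.x,np.degrees(r.x[2])); print(np.round(r.fun.reshape(-1,2),1))
```

```text
[[ 0.534  -0.163 ]
 [ 0.5392 -0.2184]
 [ 0.432  -0.2224]
 [ 0.4274 -0.1677]]
0.055587111813287904
0.10729297111911928
0.054904894858309
0.10671903125798876
block c [ 0.48313358 -0.19285754]
yaw 2.321964231163629
side top near edge [ 0.53542987 -0.16701579  0.045     ]
side top near edge [ 0.42706697 -0.16669746  0.045     ]
side bottom near edge [ 5.38773669e-01 -1.66569095e-01  1.11022302e-16]
side bottom near edge [ 4.27923781e-01 -1.72228273e-01 -1.11022302e-16]
[0.60617544 0.07078035 0.03029869] 1.735987321559566
[[-2.7 -1.6]
 [-0.4 -0.7]
 [-0.1 -1.1]
 [-1.4  0.2]
 [-1.7 -4. ]
 [ 1.  -3.4]
 [ 0.4 -3.1]
 [-0.3  0.5]]
```

```bash
cat >> h.py <<'E'
from scipy.spatial.transform import Rotation as Ro
def Rcur(o): return Ro.from_euler("xyz",o["tcp_rot"],degrees=True).as_matrix()
def Rt(lean,yaw):
    a=np.radians(lean); x=np.array([np.sin(a),0,-np.cos(a)]); z=np.array([np.cos(a),0,np.sin(a)]); y=np.cross(z,x)
    return Ro.from_euler("z",yaw,degrees=True).as_matrix()@np.stack([x,y,z],1)
def move(p,lean,yaw):
    o=bot.get_obs(); R=Rcur(o); T=Rt(lean,yaw)
    rv=Ro.from_matrix(R.T@T).as_rotvec(degrees=True); sh=R.T@(np.array(p)-o["ee_pos"])
    print("turn",np.round(rv,1),"shift",np.round(sh,4),"t",round(o["time"],2)); return rv,sh
def wproj(c,o):
    T=np.array(c["tool_from_camera"]); R=Rcur(o)
    Rw=R@T[:3,:3]; tw=R@T[:3,3]+o["ee_pos"]
    c=dict(c); c["R"]=Rw.T; c["t"]=-Rw.T@tw; return c
E
python3 - <<'E'
from h import *
o=bot.get_obs(); print(np.round(Rcur(o),3))
k=np.array([.6075,.0725,.2085]); T=Rt(25,1.7); print(np.round(T,3))
move(k-.10*T[:,0],25,1.7)
E
```

```text
[[ 0.     0.22   0.976]
 [ 0.     0.976 -0.22 ]
 [-1.     0.     0.   ]]
[[ 0.422 -0.03   0.906]
 [ 0.013  1.     0.027]
 [-0.906  0.     0.423]]
turn [-14.2 -24.9   3.1] shift [-0.0488 -0.3562  0.5357] t 2.45
```

```bash
python3 -m handwheel '[[-14.2,-24.9,3.1,-0.0488,-0.3562,0.5357,-1],[-14.2,-24.9,3.1,-0.0488,-0.3562,0.5357,-1],[-14.2,-24.9,3.1,-0.0488,-0.3562,0.5357,-1],[-14.2,-24.9,3.1,-0.0488,-0.3562,0.5357,-1],[-14.2,-24.9,3.1,-0.0488,-0.3562,0.5357,-1],[-14.2,-24.9,3.1,-0.0488,-0.3562,0.5357,-1],[-14.2,-24.9,3.1,-0.0488,-0.3562,0.5357,-1],[-14.2,-24.9,3.1,-0.0488,-0.3562,0.5357,-1],[-14.2,-24.9,3.1,-0.0488,-0.3562,0.5357,-1],[-14.2,-24.9,3.1,-0.0488,-0.3562,0.5357,-1],[-14.2,-24.9,3.1,-0.0488,-0.3562,0.5357,-1],[-14.2,-24.9,3.1,-0.0488,-0.3562,0.5357,-1],[-14.2,-24.9,3.1,-0.0488,-0.3562,0.5357,-1]]'
python3 - <<'E'
from h import *
o=bot.get_obs(); print(np.round(o["ee_pos"],4),o["tcp_rot"],o["wrist_force"])
c=bot.camera("wrist"); c=wproj(c,o); cv2.imwrite("pics/w1.png",c["frame"][:,:,::-1])
print(proj(c,[.6075,.0725,.2085]), tips("head_knob",c), tips("dial",c))
E
```

```text
time: 4.08
ee_pos: [0.5646, 0.0721, 0.299]
tcp_rot: [-0.1, 65.0, 1.7]
wrist_force: [0.1, -0.6, -0.4]
opening: 0.0854
[0.5646 0.0721 0.299 ] [-0.08831837 64.99579908  1.68050158] [ 0.06147945 -0.56360122 -0.40098066]
[279.81433747 217.22182567] [(0.68, (275.01599999999996, 106.596)), (0.6, (275.01599999999996, 211.80599999999998))] [(0.85, (275.57599999999996, 135.282))]
```

View pics/w1.png

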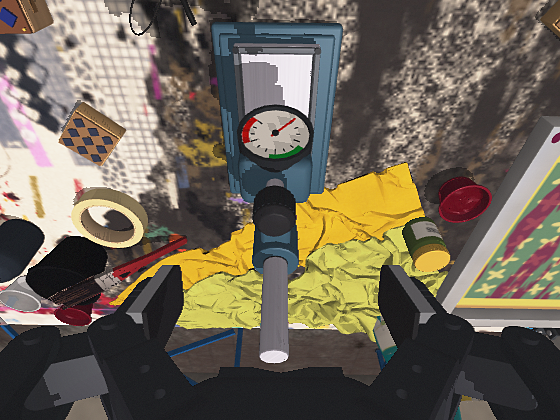

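Run:
```python
import cv2
im=cv2.imread("pics/w1.png"); 
cv2.imwrite("pics/w1a.png",cv2.resize(im[10:210,200:360],None,fx=3.0,fy=3.0,interpolation=cv2.INTER_CUBIC))
cv2.imwrite("pics/w1b.png",cv2.resize(im[170:370,220:340],None,fx=3,fy=3,interpolation=cv2.INTER_CUBIC))
```

```text
(no output)
```

View pics/w1a.png

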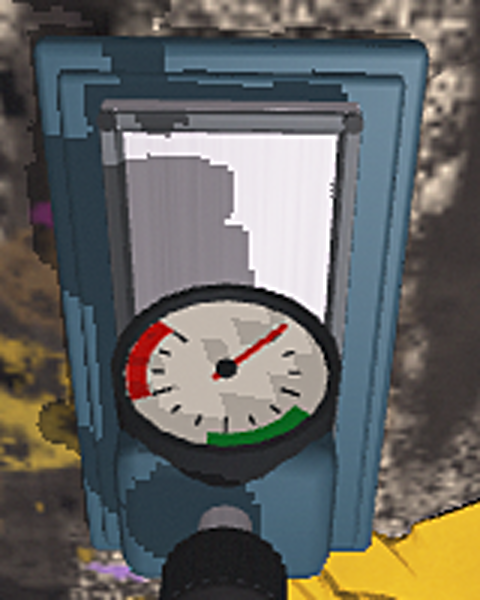

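View pics/w1b.png

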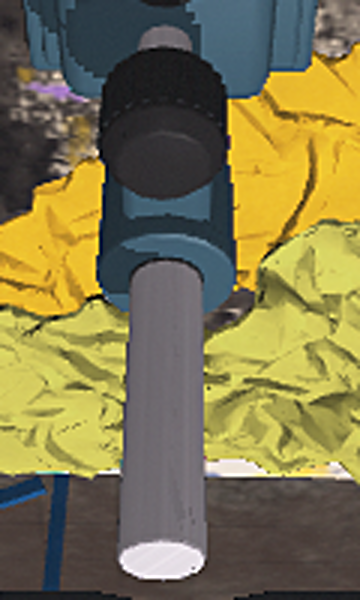

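Run:
```python
from h import *
from scipy.optimize import least_squares
o=bot.get_obs(); w=wproj(bot.camera("wrist"),o); s=bot.camera("scene"); d=bot.camera("side")
sd=lambda x,y:(190+x/5,160+y/5); S=lambda x,y:(235+x/5,125+y/5)
A=lambda x,y:(200+x/3,10+y/3); B=lambda x,y:(220+x/3,170+y/3)
obs=[(s,S(70,497),(-.078,.066,.022),.5),(s,S(225,577),(-.078,-.066,.022),.5),(s,S(418,402),(.138,-.066,.022),.5),(s,S(320,70),(.102,0,.262),1),
(d,sd(101,47),(.102,0,.262),1),
(w,A(102,103),(-.0655,-.0415,.045),1),(w,A(360,105),(-.0655,.0415,.045),1),(w,B(163,558),(.102,0,.262),1),
(w,B(167,160),(0,0,'k'),2),(w,A(37,40),(-.078,-.066,.018),.7),(w,A(428,42),(-.078,.066,.018),.7),
(s,(277,169),(0,0,'m'),1),(d,(249.2,191.5),(0,0,'m'),1)]
def f(q,raw=False):
    c,sn=np.cos(q[2]),np.sin(q[2]); r=[]
    for i,(cam,px,X,wt) in enumerate(obs):
        z=X[2]
        if z=='k': z=.198+q[3]+.0155
        if z=='m': z=.198+q[3]
        W=(q[0]+c*X[0]-sn*X[1],q[1]+sn*X[0]+c*X[1],z); r+=list((proj(cam,W)-px)*(1 if raw else wt))
    return np.array(r)
r=least_squares(f,[.61,.07,0,.01],loss='soft_l1'); print(r.x,np.degrees(r.x[2])); print(np.round(f(r.x,1).reshape(-1,2),1))
x=r.x; k=np.array([x[0],x[1],.198+x[3]]); print("knob",k)
y=np.degrees(x[2]); T=Rt(25,y); move(k-.0*T[:,0],25,y)
```

```text
[0.60634364 0.06987541 0.02157691 0.00299942] 1.2362660684694808
[[-2.5 -1.7]
 [-0.4 -0.6]
 [ 0.3 -0.8]
 [-0.9  0.3]
 [-0.2  0.3]
 [-0.7  0. ]
 [ 1.9  0.4]
 [ 0.4  0.8]
 [-0.2  0.1]
 [-2.5 -1.5]
 [ 3.1 -0.5]
 [ 0.5  2.5]
 [ 0.3  1.7]]
knob [0.60634364 0.06987541 0.20099942]
turn [ 0.5  0.1 -0.2] shift [ 0.1066 -0.0033 -0.0041] t 4.38
```

```bash
python3 -m handwheel '[[0,0,0,0.03,-0.0035,-0.002,-1],[0,0,0,0.06,-0.0035,-0.002,-1],[0,0,0,0.085,-0.0035,-0.002,-1],[0,0,0,0.102,-0.0035,-0.002,-1],[0,0,0,0.102,-0.0035,-0.002,-1]]' 60
python3 - <<'E'
from h import *
o=bot.get_obs(); print(np.round(o["ee_pos"],4),o["tcp_rot"],o["wrist_force"])
c=bot.camera("wrist");cv2.imwrite("pics/w2.png",c["frame"][:,:,::-1])
E
```

```text
time: 5.0
ee_pos: [0.6063, 0.069, 0.2045]
tcp_rot: [-0.1, 65.1, 1.6]
wrist_force: [0.9, -0.1, 0.3]
opening: 0.0852
[0.6063 0.069  0.2045] [-0.14867779 65.09488309  1.58927936] [ 0.85391055 -0.13774564  0.34200714]
```

View pics/w2.png

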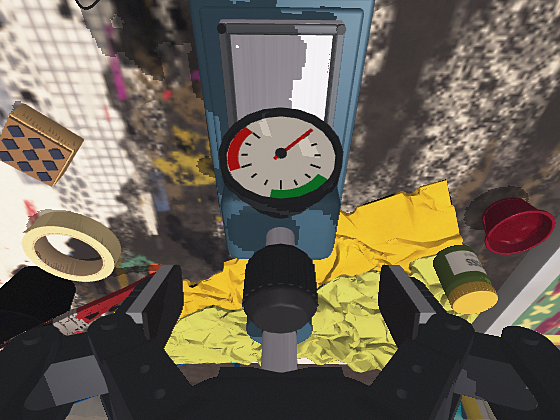

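The knob is centred between the pads: knob column 280, pads spanning about 180 to 382. Closing on it.

```bash
python3 -m handwheel '[[0,0,0,0,0,0,1],[0,0,0,0,0,0,1],[0,0,0,0,0,0,1],[0,0,0,0,0,0,1],[0,0,0,0,0,0,1],[0,0,0,0,0,0,1],[0,0,0,0,0,0,1],[0,0,0,0,0,0,1]]' 60
python3 - <<'E'
from h import *
o=bot.get_obs(); R=Rcur(o); print(o["wrist_force"],np.round(R.T@[0,0,.01],4))
E
```

```text
time: 6.05
ee_pos: [0.6066, 0.0687, 0.2058]
tcp_rot: [-0.1, 65.0, 1.6]
wrist_force: [-3.9, -1.9, 2.8]
opening: 0.0279
[-3.94978068 -1.94264933  2.84191987] [-0.0091 -0.      0.0042]
```

```bash
python3 -m handwheel '[[0,0,0,-0.0091,0,0.0042,1],[0,0,0,-0.0181,0,0.0084,1],[0,0,0,-0.0272,0,0.0127,1],[0,0,0,-0.0363,0,0.0169,1],[0,0,0,-0.0454,0,0.0211,1],[0,0,0,-0.0544,0,0.0253,1],[0,0,0,-0.0544,0,0.0253,1]]' 60
python3 - <<'E'
from h import *
s=bot.camera("scene"); cv2.imwrite("pics/s3.png",s["frame"][:,:,::-1])
c=bot.camera("wrist");cv2.imwrite("pics/w3.png",c["frame"][:,:,::-1])
E
```

```text
time: 6.92
ee_pos: [0.6065, 0.0687, 0.2638]
tcp_rot: [-0.2, 65.1, 1.5]
wrist_force: [3.9, -2.4, -7.6]
opening: 0.0277
```

View pics/s3.png

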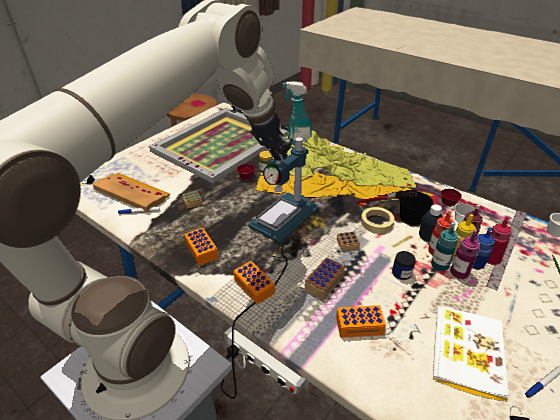

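View pics/w3.png

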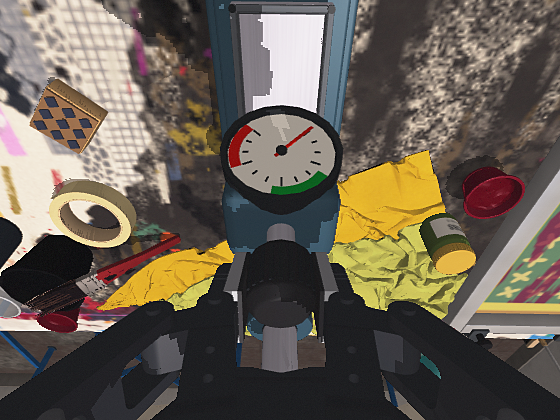

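```bash
python3 -m handwheel '[[0,0,0,0,0,0,-1],[0,0,0,0,0,0,-1],[0,0,0,0,0,0,-1],[0,0,0,0,0,0,-1],[0,0,0,0,0,0,-1],[0,0,0,-0.05,0,0,-1],[0,0,0,-0.10,0,0,-1],[0,0,0,-0.10,0,0,-1]]' 60
python3 - <<'E'
from h import *
move([.40,-.193,.17],38,2)
E
```

```text
time: 8.02
ee_pos: [0.5642, 0.0678, 0.3618]
tcp_rot: [-0.0, 64.5, 1.7]
wrist_force: [-0.3, 0.2, -0.1]
opening: 0.0856
turn [ -0.2 -12.5   0.1] shift [ 0.0992 -0.2558 -0.2377] t 8.03
```

```bash
python3 -m handwheel '[[0,-12.5,0,0.0992,-0.2558,-0.2377,-1],[0,-12.5,0,0.0992,-0.2558,-0.2377,-1],[0,-12.5,0,0.0992,-0.2558,-0.2377,-1],[0,-12.5,0,0.0992,-0.2558,-0.2377,-1],[0,-12.5,0,0.0992,-0.2558,-0.2377,-1],[0,-12.5,0,0.0992,-0.2558,-0.2377,-1],[0,-12.5,0,0.0992,-0.2558,-0.2377,-1],[0,-12.5,0,0.0992,-0.2558,-0.2377,-1],[0,-12.5,0,0.0992,-0.2558,-0.2377,-1]]'
python3 - <<'E'
from h import *
o=bot.get_obs(); c=wproj(bot.camera("wrist"),o);cv2.imwrite("pics/w4.png",c["frame"][:,:,::-1])
for a in (-.055,.055):
  for b in (-.031,.031): print(proj(c,[.482+a,-.193+b,.045]))
s=bot.camera("scene"); crop(s,235,100,100,130,5,"pics/s4.png")
E
```

```text
time: 9.15
ee_pos: [0.3995, -0.1925, 0.1671]
tcp_rot: [-0.1, 52.4, 1.7]
wrist_force: [0.0, -0.1, 0.8]
opening: 0.0856
[234.55455934 137.58166158]
[323.59012507 139.82373244]
[243.61268545 223.74177373]
[307.94374196 224.93858446]
```

View pics/w4.png

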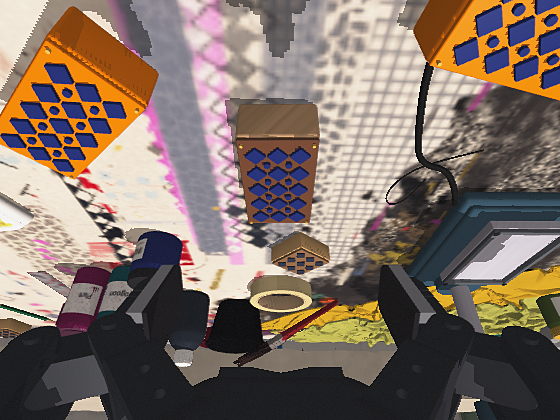

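View pics/s4.png

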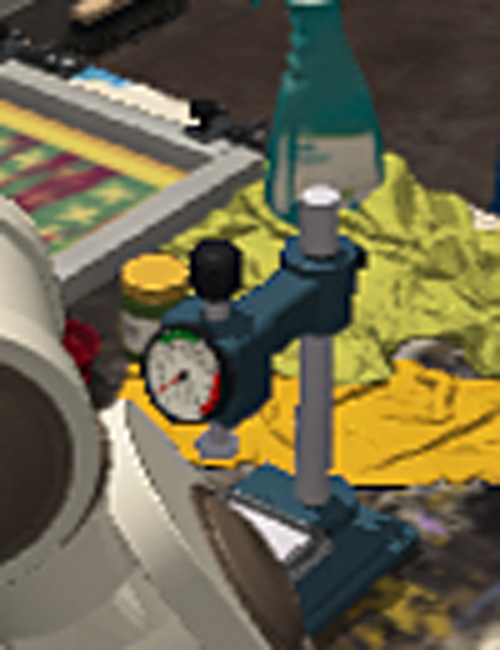

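Run:
```python
import cv2
im=cv2.imread("pics/w4.png"); cv2.imwrite("pics/w4a.png",cv2.resize(im[95:235,220:335],None,fx=4,fy=4,interpolation=cv2.INTER_CUBIC))
```

```text
(no output)
```

View pics/w4a.png

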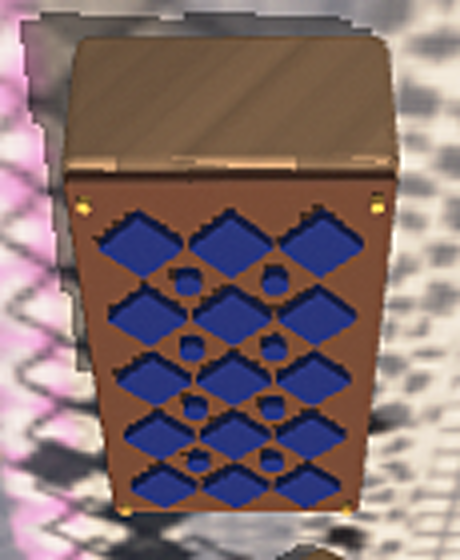

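Run:
```python
from h import *
from scipy.optimize import least_squares
o=bot.get_obs(); c=wproj(bot.camera("wrist"),o)
px=[(236.3,140),(319.3,139.3),(249.5,223),(310,222.5),(237.7,106),(318,106)]
for p in px[:4]: print(np.round(onz(c,p,.045),4))
for p in px[4:]: print(np.round(onz(c,p,.003),4))
X=[(-.055,-.031,.045),(-.055,.031,.045),(.055,-.031,.045),(.055,.031,.045),(-.055,-.031,.003),(-.055,.031,.003)]
def f(q):
    a,b=np.cos(q[2]),np.sin(q[2])
    return np.concatenate([proj(c,(q[0]+a*x-b*y,q[1]+b*x+a*y,z))-p for p,(x,y,z) in zip(px,X)])
r=least_squares(f,[.482,-.193,0]); print(r.x,np.degrees(r.x[2]),np.round(r.fun,1))
```

```text
[ 0.4293 -0.2227  0.045 ]
[ 0.4267 -0.1648  0.045 ]
[ 0.5356 -0.2179  0.045 ]
[ 0.5327 -0.1601  0.045 ]
[ 0.4329 -0.2252  0.003 ]
[ 0.4308 -0.1625  0.003 ]
[ 0.48440511 -0.19134588  0.04444745] 2.546651086267151 [-2.8  1.5  2.5  1.6 -1.8  2.8  1.7  3.   0.3 -2.2 -0.  -2.9]
```

Run:
```python
from h import *
g=np.array([.4545,-.1927,.033]); T=Rt(38,2.5)
move(g-.07*T[:,0],38,2.5); move(g,38,2.5)
```

```text
turn [-0.4 -0.4  0.5] shift [ 0.0697 -0.0026 -0.0386] t 9.3
turn [-0.4 -0.4  0.5] shift [ 0.1397 -0.002  -0.038 ] t 9.3
```

```bash
python3 -m handwheel '[[-0.4,-0.4,0.5,0.04,-0.0026,-0.0386,-1],[-0.4,-0.4,0.5,0.07,-0.0026,-0.0386,-1],[-0.4,-0.4,0.5,0.095,-0.0024,-0.0384,-1],[-0.4,-0.4,0.5,0.12,-0.002,-0.038,-1],[-0.4,-0.4,0.5,0.14,-0.002,-0.038,-1],[-0.4,-0.4,0.5,0.14,-0.002,-0.038,-1]]'
python3 - <<'E'
from h import *
o=bot.get_obs(); c=wproj(bot.camera("wrist"),o);cv2.imwrite("pics/w5.png",c["frame"][:,:,::-1])
E
```

```text
time: 10.05
ee_pos: [0.4539, -0.1923, 0.0308]
tcp_rot: [0.3, 52.2, 2.7]
wrist_force: [-1.0, 0.4, 0.5]
opening: 0.0857
```

View pics/w5.png

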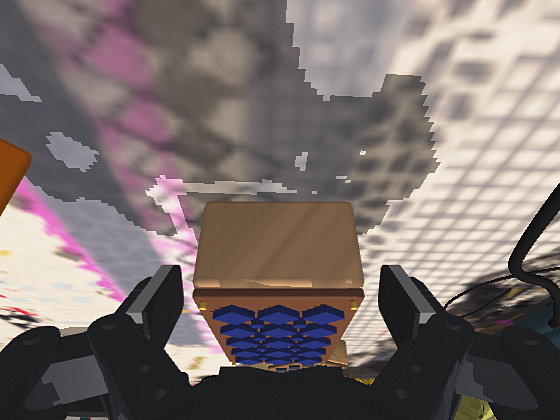

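The block spans columns 193 to 364 and sits centred between the pads, so I close on it.

```bash
python3 -m handwheel '[[0,0,0,0,0,0,1],[0,0,0,0,0,0,1],[0,0,0,0,0,0,1],[0,0,0,0,0,0,1],[0,0,0,0,0,0,1],[0,0,0,0,0,0,1]]' 70
python3 - <<'E'
from h import *
o=bot.get_obs(); R=Rcur(o); print(np.round(R.T@[0,0,.09],4))
E
```

```text
time: 10.85
ee_pos: [0.4541, -0.1942, 0.0335]
tcp_rot: [0.1, 52.0, 2.4]
wrist_force: [-6.2, 0.8, 7.5]
opening: 0.0607
[-0.0709  0.0001  0.0555]
```

```bash
python3 -m handwheel '[[0,0,0,-0.025,0,0.0196,1],[0,0,0,-0.05,0,0.0391,1],[0,0,0,-0.0709,0,0.0555,1],[0,0,0,-0.0709,0,0.0555,1]]' 70
python3 - <<'E'
from h import *
o=bot.get_obs(); c=wproj(bot.camera("wrist"),o);crop(c,170,180,220,220,3,"pics/w6.png")
x=np.array([.6063,.0699]); y=1.24; u=np.array([np.cos(np.radians(y)),np.sin(np.radians(y))])
p=x-.15*u; move([p[0],p[1],.19],38,y)
E
```

```text
time: 11.35
ee_pos: [0.4546, -0.1946, 0.1244]
tcp_rot: [-0.1, 51.9, 2.3]
wrist_force: [0.3, 0.1, -2.3]
opening: 0.0603
turn [ 0.8 -0.  -0.7] shift [-0.0453  0.2606  0.0518] t 11.4
```

View pics/w6.png

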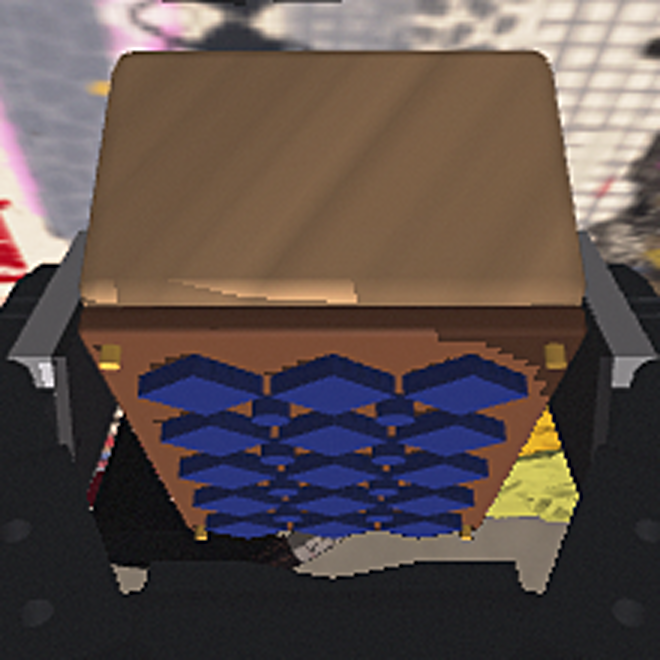

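Run:
```python
from h import *
from scipy.optimize import least_squares
o=bot.get_obs(); c=wproj(bot.camera("wrist"),o)
px=[(196.7,281.5),(364.5,281.5),(234,359),(329.3,359.3),(206.5,197),(355.5,197)]
X=np.array([(-.055,-.031,.044),(-.055,.031,.044),(.055,-.031,.045),(.055,.031,.045),(-.055,-.031,.0),(-.055,.031,.0)])
def f(q):
    Rm=Ro.from_euler("xyz",q[3:]).as_matrix()
    return np.concatenate([proj(c,q[:3]+Rm@x)-p for p,x in zip(px,X)])
r=least_squares(f,[.482,-.193,.09,0,0,0]); print(np.round(r.x[:3],4),np.degrees(r.x[3:]),np.round(r.fun,1))
print("rel tcp",r.x[:3]-o["ee_pos"], o["tcp_rot"])
```

```text
[ 0.4943 -0.1924  0.0834] [ 0.29413633 -2.1146214   2.70597838] [ 0.4  2.7 -0.3  2.8 -1.5  0.7  1.5  0.6  5.8 -3.8 -5.8 -3.9]
rel tcp [ 0.04043196  0.00179919 -0.03883919] [ 0.09881014 52.04595882  2.38897127]
```

```bash
python3 - <<'E'
from h import *
o=bot.get_obs(); c=wproj(bot.camera("wrist"),o); zb=o["ee_pos"][2]-.0335
for p in [(196.7,281.5),(364.5,281.5)]: print("near top",np.round(onz(c,p,zb+.043)-o["ee_pos"],4))
for p in [(234,359),(329.3,359.3)]: print("far top",np.round(onz(c,p,zb+.045)-o["ee_pos"],4))
for p in [(208,197.5),(354,197.5)]: print("near bot",np.round(onz(c,p,zb+.002)-o["ee_pos"],4))
E
python3 -m handwheel '[[0.8,0,-0.7,-0.0453,0,0.0518,1],[0.8,0,-0.7,-0.0453,0.06,0.0518,1],[0.8,0,-0.7,-0.0453,0.12,0.0518,1],[0.8,0,-0.7,-0.0453,0.18,0.0518,1],[0.8,0,-0.7,-0.0453,0.23,0.0518,1],[0.8,0,-0.7,-0.0453,0.2606,0.0518,1],[0.8,0,-0.7,-0.0453,0.2606,0.0518,1],[0.8,0,-0.7,-0.0453,0.2606,0.0518,1]]' 70
python3 - <<'E'
from h import *
o=bot.get_obs(); c=wproj(bot.camera("wrist"),o); cv2.imwrite("pics/w7.png",c["frame"][:,:,::-1])
s=bot.camera("side"); crop(s,180,130,180,140,4,"pics/d7.png"); s=bot.camera("scene"); crop(s,200,130,140,120,5,"pics/s7.png")
E
```

```text
near top [-0.0328 -0.0283  0.0095]
near top [-0.0346  0.0248  0.0095]
far top [ 0.074  -0.0241  0.0115]
far top [0.0734 0.0308 0.0115]
near bot [-0.0225 -0.0312 -0.0315]
near bot [-0.0248  0.029  -0.0315]
time: 12.5
ee_pos: [0.456, 0.0666, 0.1887]
tcp_rot: [0.0, 52.2, 1.3]
wrist_force: [0.0, -0.5, -1.4]
opening: 0.0607
```

View pics/w7.png

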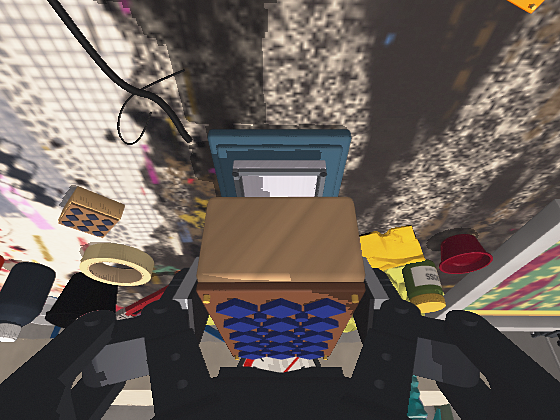

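View pics/d7.png

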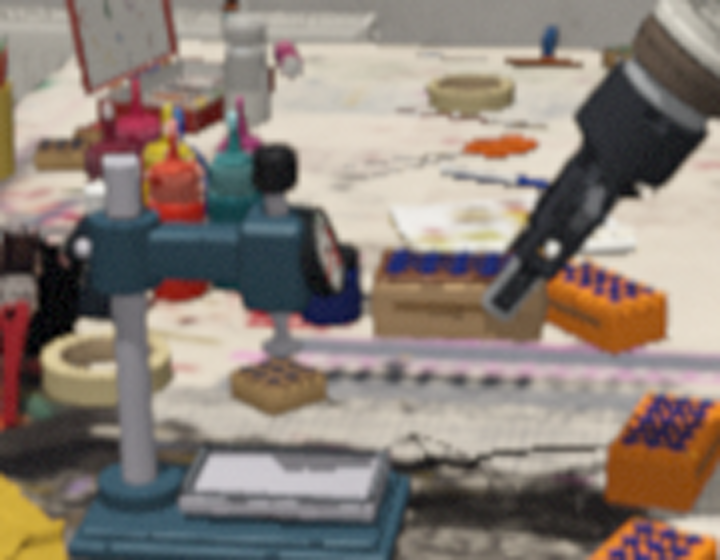

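View pics/s7.png

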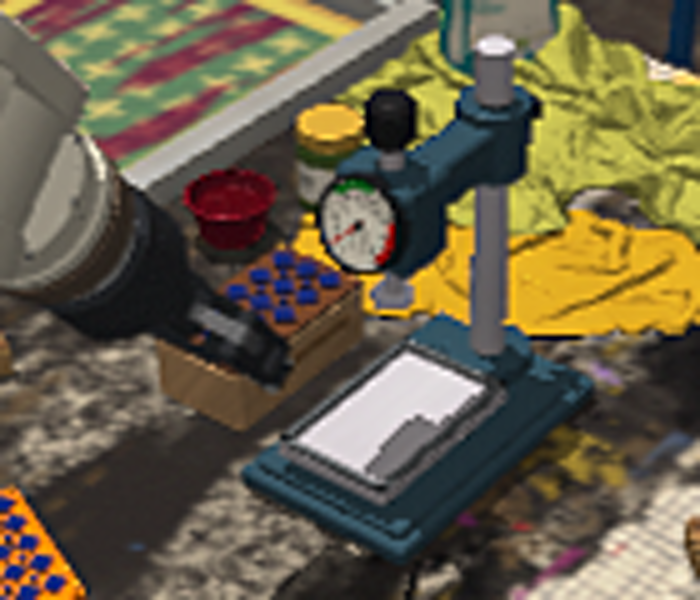

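Run:
```python
from h import *
o=bot.get_obs();s=bot.camera("scene");d=bot.camera("side")
S=lambda x,y:(200+x/5,130+y/5); D=lambda x,y:(180+x/4,130+y/4)
e=o["ee_pos"]; print(e)
p,r=tri(s,S(280,250),d,D(377,252)); print("far+y top",p-e,r)
for z in (.15,.155):
  print(z,"bottom +y edge",np.round([onz(d,D(545,340),z)-e,onz(d,D(373,331),z)-e],4))
  print("scene bottom front -y", onz(s,S(240,430),z)-e, "right far -y top",onz(s,S(362,290),z+.045)-e,"left",onz(s,S(162,350),z+.045)-e)
```

```text
[0.45637199 0.06576444 0.1895617 ]
far+y top [0.07824456 0.02195557 0.01737275] 0.009372397328088252
0.15 bottom +y edge [[-0.0255  0.0091 -0.0396]
 [ 0.0877  0.0065 -0.0396]]
scene bottom front -y [-0.01274921 -0.02177352 -0.0395617 ] right far -y top [ 0.08301982 -0.03117455  0.0054383 ] left [-0.02726582  0.01897272  0.0054383 ]
0.155 bottom +y edge [[-0.0266  0.0219 -0.0346]
 [ 0.0855  0.0193 -0.0346]]
scene bottom front -y [-0.01708759 -0.02602532 -0.0345617 ] right far -y top [ 0.07772009 -0.03563219  0.0104383 ] left [-0.0317791   0.01415748  0.0104383 ]
```

Run:
```python
from h import *
y=1.24; u=np.array([np.cos(np.radians(y)),np.sin(np.radians(y))]); n=np.array([.6063,.0696])
a=n-.145*u; move([*a,.094],38,y); a=n-.027*u; move([*a,.093],38,y)
```

```text
turn [-0.1 -0.1  0. ] shift [ 0.0787  0.0005 -0.055 ] t 12.75
turn [-0.1 -0.1  0. ] shift [0.152  0.0006 0.0374] t 12.75
```

```bash
python3 -m handwheel '[[0,0,0,0.04,0,-0.028,1],[0,0,0,0.0787,0.0005,-0.055,1],[0,0,0,0.0787,0.0005,-0.055,1],[0,0,0,0.0787,0.0005,-0.055,1]]' 70
python3 - <<'E'
from h import *
o=bot.get_obs(); c=wproj(bot.camera("wrist"),o); cv2.imwrite("pics/w8.png",c["frame"][:,:,::-1])
s=bot.camera("side"); crop(s,180,150,180,140,4,"pics/d8.png")
y=1.24; u=np.array([np.cos(np.radians(y)),np.sin(np.radians(y))]); n=np.array([.6063,.0696])
a=n-.027*u; move([*a,.093],38,y)
E
```

```text
time: 13.25
ee_pos: [0.4623, 0.0674, 0.0968]
tcp_rot: [0.1, 51.9, 1.3]
wrist_force: [-0.1, -0.7, -1.2]
opening: 0.0607
turn [-0.   0.2 -0.1] shift [ 0.0757 -0.0012  0.089 ] t 13.35
```

View pics/w8.png

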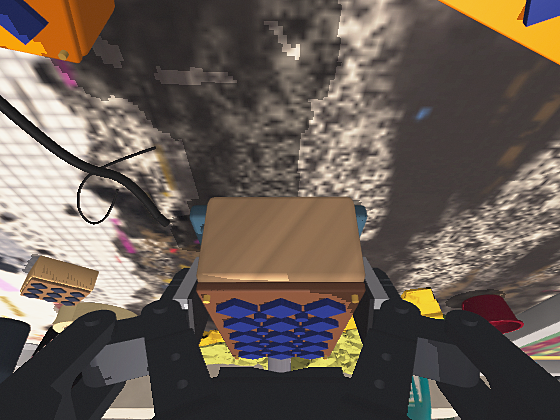

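View pics/d8.png

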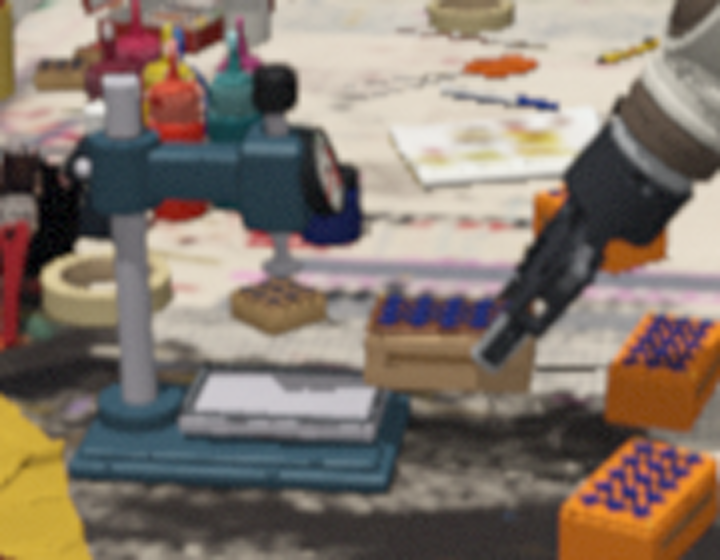

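```bash
python3 -m handwheel '[[0,0.2,0,0.0177,-0.0003,0.023,1],[0,0.2,0,0.0364,-0.0006,0.046,1],[0,0.2,0,0.0535,-0.0009,0.0675,1],[0,0.2,0,0.0655,-0.0012,0.0825,1],[0,0.2,0,0.071,-0.0012,0.089,1],[0,0.2,0,0.071,-0.0012,0.089,1]]' 70
python3 - <<'E'
from h import *
o=bot.get_obs(); c=wproj(bot.camera("wrist"),o); cv2.imwrite("pics/w9.png",c["frame"][:,:,::-1])
s=bot.camera("side"); crop(s,180,150,180,140,4,"pics/d9.png"); s=bot.camera("scene"); crop(s,200,130,140,120,5,"pics/s9.png")
y=1.24; u=np.array([np.cos(np.radians(y)),np.sin(np.radians(y))]); n=np.array([.6063,.0696])
a=n-.027*u; print(o["ee_pos"],a);move([*a,.081],38,y)
E
```

```text
time: 14.1
ee_pos: [0.5755, 0.0689, 0.0937]
tcp_rot: [0.1, 52.2, 1.3]
wrist_force: [0.2, -0.5, -2.9]
opening: 0.0605
[0.57552971 0.06890634 0.09368597] [0.57930632 0.06901571]
turn [ 0.  -0.3 -0.1] shift [ 0.0125 -0.     -0.0039] t 14.25
```

View pics/w9.png

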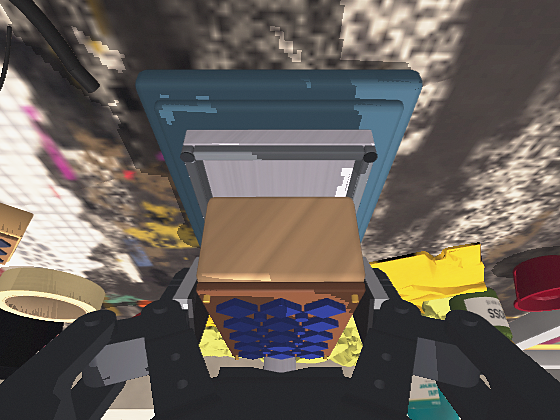

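View pics/d9.png

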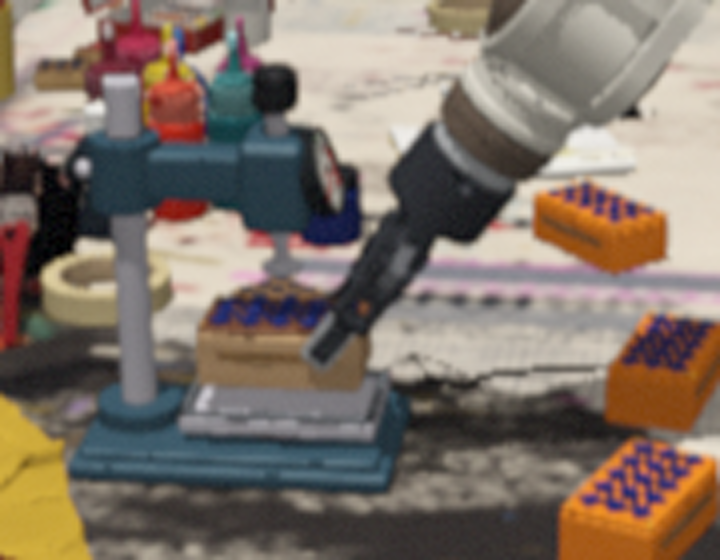

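View pics/s9.png

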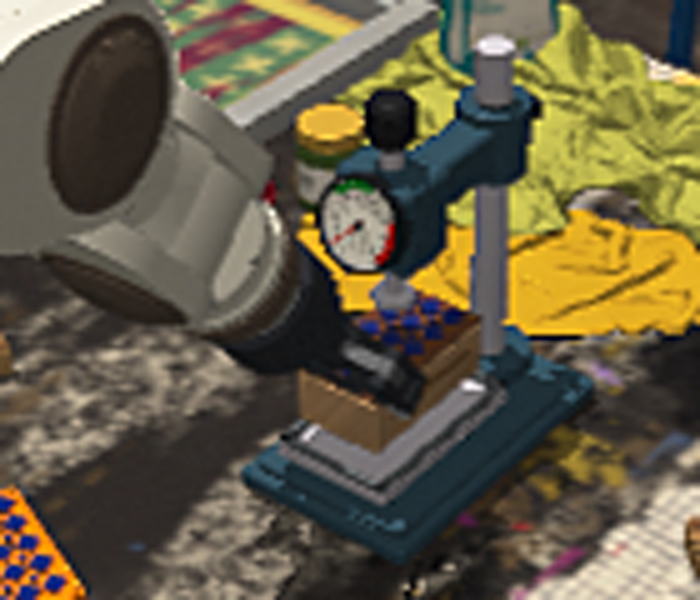

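Run:
```python
import cv2
im=cv2.imread("pics/w9.png"); cv2.imwrite("pics/w9a.png",cv2.resize(im[60:300,130:430],None,fx=2.6,fy=2.5,interpolation=cv2.INTER_CUBIC))
from h import *
o=bot.get_obs(); c=wproj(bot.camera("wrist"),o)
for z in (.045,.05): print("rim outer front",onz(c,(186,131),z),onz(c,(374,131),z), "inner",onz(c,(280,149),z))
for p in [(207,198),(356,198)]: print("blk near bottom",onz(c,p,.062))
for p in [(137,71),(424,71)]: print("base front",onz(c,p,.02))
print(proj(c,[.5408,.069,.045]))
```

```text
rim outer front [0.53103304 0.03061033 0.045     ] [0.5294195  0.10412188 0.045     ] inner [0.53995472 0.06756474 0.045     ]
rim outer front [0.52655755 0.03234584 0.05      ] [0.52502454 0.10218884 0.05      ] inner [0.535034   0.06745605 0.05      ]
blk near bottom [0.55180812 0.03770354 0.062     ]
blk near bottom [0.55048583 0.09916589 0.062     ]
base front [0.52162116 0.00849076 0.02      ]
base front [0.51900579 0.12626172 0.02      ]
[283.39699422 150.52069957]
```

View pics/w9a.png

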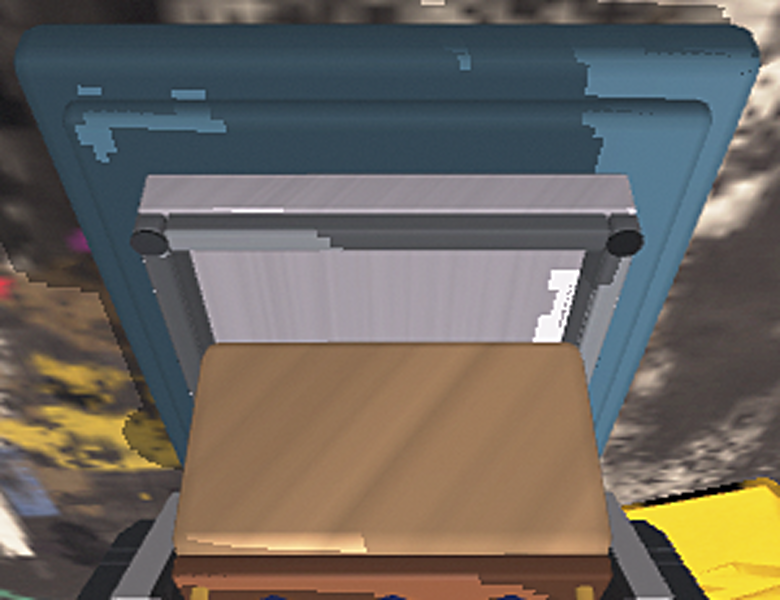

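Run:
```python
from h import *
o=bot.get_obs(); c=wproj(bot.camera("wrist"),o); print(o["ee_pos"])
for z in (.040,.043,.045,.048): print(z,"rim outer front",onz(c,(182.7,145),z),onz(c,(375,145),z), "inner",onz(c,(280,156),z))
for z in (.058,.062): print("blk near bottom",[onz(c,p,z) for p in [(207,198),(356,198)]])
```

```text
[0.57478633 0.06892668 0.09324256]
0.04 rim outer front [0.5434033 0.0258261 0.04     ] [0.54159777 0.10843182 0.04      ] inner [0.54917971 0.06775249 0.04      ]
0.043 rim outer front [0.54049197 0.02695431 0.043     ] [0.53873794 0.10720352 0.043     ] inner [0.54610359 0.06768466 0.043     ]
0.045 rim outer front [0.53855108 0.02770645 0.045     ] [0.53683139 0.10638466 0.045     ] inner [0.54405284 0.06763944 0.045     ]
0.048 rim outer front [0.53563974 0.02883467 0.048     ] [0.53397156 0.10515636 0.048     ] inner [0.54097672 0.06757161 0.048     ]
blk near bottom [array([0.5571019 , 0.03636331, 0.058     ]), array([0.55571731, 0.10076835, 0.058     ])]
blk near bottom [array([0.55178985, 0.03769468, 0.062     ]), array([0.5504688, 0.0991441, 0.062    ])]
```

Run:
```python
from h import *
s=bot.camera("side"); crop(s,215,210,75,55,10,"pics/d10.png"); s=bot.camera("scene"); crop(s,240,180,75,60,10,"pics/s10.png")
```

```text
(no output)
```

View pics/d10.png

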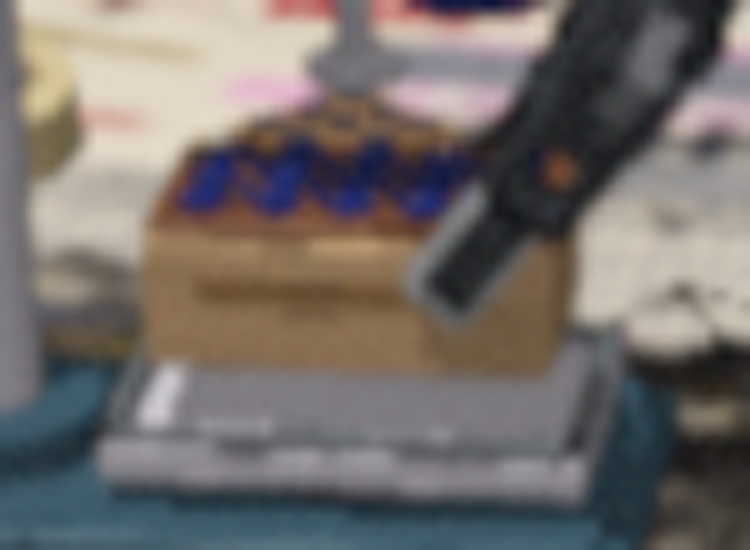

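View pics/s10.png

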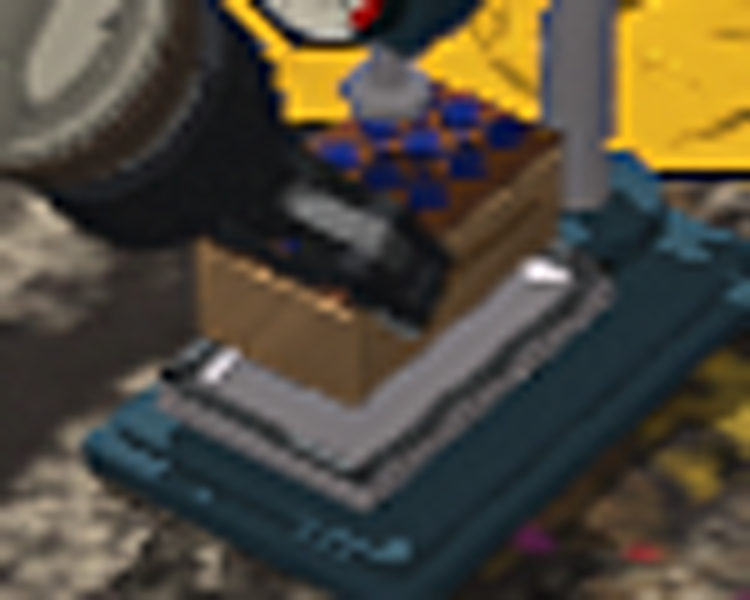

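Run:
```python
from h import *
s=bot.camera("scene"); d=bot.camera("side")
for z in (.043,.046,.05): 
  a=onz(d,(225,254.5),z);b=onz(d,(274,256.7),z);print("rim",z,a,b,"midx",(a[0]+b[0])/2)
  e=onz(s,(276.5,228.3),z); f=onz(s,(240+161/10,180+378/10),z); g=onz(s,(240+61,180+28.5),z); print("  scene rim corner -x-y",e,"-x+y",f,"+x-y",g)
for z in (.057,.060,.063):
  a=onz(d,(229.5,245.8),z);b=onz(d,(271,247.7),z);print("blk",z,a,b,"midx",(a[0]+b[0])/2)
  e=onz(s,(276,220.5),z); print("  scene blk corner -x-y",e, "top +x-y",onz(s,(296.2,193.7),z+.045),"top -x+y",onz(s,(260,204.5),z+.045))
```

```text
rim 0.043 [0.66798294 0.11744901 0.043     ] [0.53692572 0.11435712 0.043     ] midx 0.6024543305919666
  scene rim corner -x-y [0.54652928 0.02742796 0.043     ] -x+y [0.54563195 0.10907442 0.043     ] +x-y [0.67055    0.02629516 0.043     ]
rim 0.046 [0.66630102 0.12359897 0.046     ] [0.53587985 0.12052209 0.046     ] midx 0.6010904359946208
  scene rim corner -x-y [0.54389086 0.02525506 0.046     ] -x+y [0.54299669 0.10661443 0.046     ] +x-y [0.66747549 0.02412625 0.046     ]
rim 0.05 [0.66405846 0.13179891 0.05      ] [0.53448536 0.12874203 0.05      ] midx 0.5992719098648261
  scene rim corner -x-y [0.54037297 0.02235787 0.05      ] -x+y [0.539483   0.10333444 0.05      ] +x-y [0.66337614 0.02123437 0.05      ]
blk 0.057 [0.6613362  0.09163534 0.057     ] [0.5487681 0.0897384 0.057    ] midx 0.6050521518063372
  scene blk corner -x-y [0.56139767 0.04125213 0.057     ] top +x-y [0.66059315 0.03958218 0.102     ] top -x+y [0.54867638 0.09286743 0.102     ]
blk 0.06 [0.65964831 0.098056   0.06      ] [0.54763919 0.09616847 0.06      ] midx 0.6036437509031668
  scene blk corner -x-y [0.55866209 0.03899356 0.06      ] top +x-y [0.65732784 0.03720194 0.105     ] top -x+y [0.54583384 0.0902859  0.105     ]
blk 0.063 [0.65796042 0.10447665 0.063     ] [0.54651028 0.10259855 0.063     ] midx 0.6022353499999965
  scene blk corner -x-y [0.5559265 0.036735  0.063    ] top +x-y [0.65406253 0.0348217  0.108     ] top -x+y [0.5429913  0.08770438 0.108     ]
```

```bash
python3 -m handwheel '[[0,0,0,-0.0009,-0.001,-0.0012,1],[0,0,0,0.0015,-0.001,-0.003,1],[0,0,0,0.0038,-0.001,-0.0049,1],[0,0,0,0.0054,-0.001,-0.0061,1],[0,0,0,0.0054,-0.001,-0.0061,1]]' 70
python3 -m handwheel '[[0,0,0,0.0008,0,-0.0006,1],[0,0,0,0.0016,0,-0.0012,1],[0,0,0,0.0024,0,-0.0018,1]]' 70
python3 -m handwheel '[[0,0,0,0.0008,0,-0.0006,1],[0,0,0,0.0016,0,-0.0012,1]]' 70
```

```text
time: 15.18
ee_pos: [0.5735, 0.0678, 0.0845]
tcp_rot: [0.1, 52.3, 1.3]
wrist_force: [0.1, 0.3, -1.7]
opening: 0.061
time: 15.55
ee_pos: [0.5737, 0.0678, 0.0819]
tcp_rot: [0.1, 52.3, 1.3]
wrist_force: [-0.6, -0.2, -1.9]
opening: 0.0602
time: 15.8
ee_pos: [0.5737, 0.0679, 0.0798]
tcp_rot: [0.1, 52.3, 1.3]
wrist_force: [-0.2, 1.4, -2.2]
opening: 0.061
```

```bash
python3 -m handwheel '[[0,0,0,0.0008,0,-0.0006,1],[0,0,0,0.0016,0,-0.0012,1]]' 70
python3 -m handwheel '[[0,0,0,0.0008,0,-0.0006,1]]' 70
python3 - <<'E'
from h import *
o=bot.get_obs(); c=bot.camera("wrist"); crop(c,130,60,300,240,2.5,"pics/w11.png")
s=bot.camera("side"); crop(s,215,210,75,55,10,"pics/d11.png"); s=bot.camera("scene"); crop(s,240,180,75,60,10,"pics/s11.png")
E
```

```text
time: 16.05
ee_pos: [0.5738, 0.0679, 0.0779]
tcp_rot: [0.1, 52.3, 1.3]
wrist_force: [0.4, 0.4, -1.3]
opening: 0.0606
time: 16.18
ee_pos: [0.5738, 0.0679, 0.0768]
tcp_rot: [0.1, 52.3, 1.3]
wrist_force: [-0.1, 0.2, -1.7]
opening: 0.0604
```

View pics/w11.png

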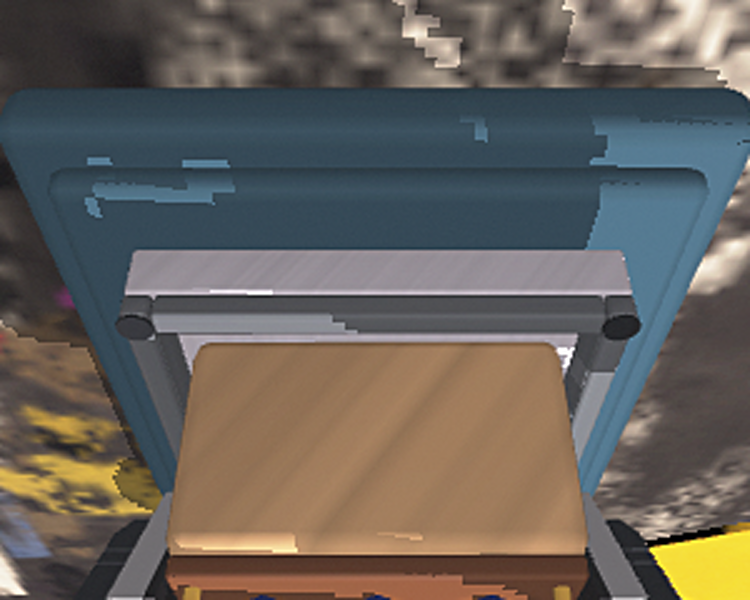

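View pics/d11.png

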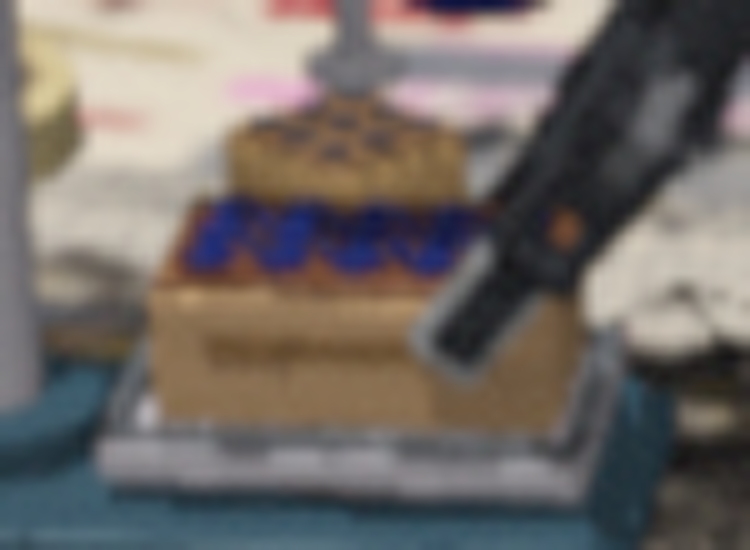

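View pics/s11.png

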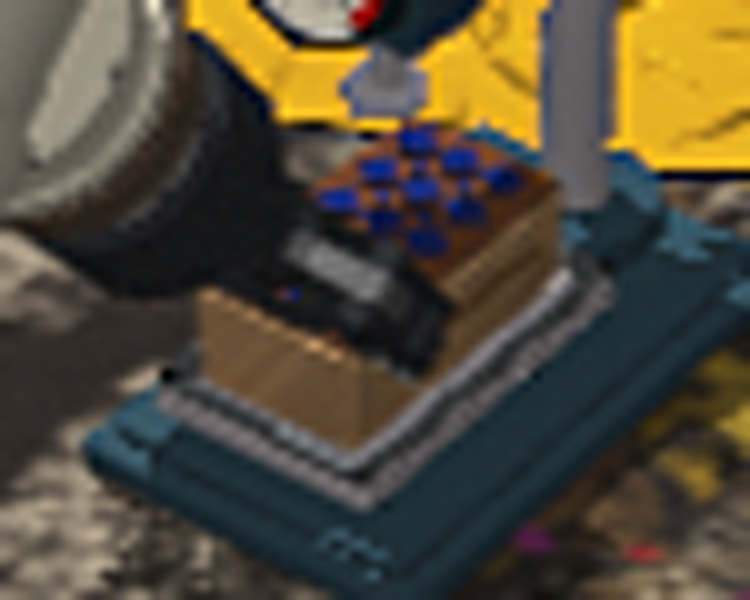

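```bash
python3 -m handwheel '[[0,0,0,0.0008,0,-0.0006,1],[0,0,0,0.0012,0,-0.0009,1]]' 70
python3 -m handwheel '[[0,0,0,0.0008,0,-0.0006,1],[0,0,0,0.0008,0,-0.0006,1]]' 70
python3 -m handwheel '[[0,0,0,0.0008,0,-0.0006,1],[0,0,0,0.0008,0,-0.0006,1]]' 70
```

```text
time: 16.58
ee_pos: [0.5738, 0.0679, 0.0754]
tcp_rot: [0.1, 52.3, 1.3]
wrist_force: [1.2, -0.4, -2.4]
opening: 0.0604
time: 16.82
ee_pos: [0.5741, 0.0679, 0.0749]
tcp_rot: [0.1, 52.2, 1.3]
wrist_force: [-0.7, -0.5, -0.6]
opening: 0.0604
time: 17.08
ee_pos: [0.5745, 0.0679, 0.0747]
tcp_rot: [0.1, 52.2, 1.3]
wrist_force: [-2.4, -1.1, 4.2]
opening: 0.0608
```

```bash
python3 -m handwheel '[[0,0,0,0,0,0,-1],[0,0,0,0,0,0,-1],[0,0,0,0,0,0,-1],[0,0,0,0,0,0,-1],[0,0,0,0,0,0,-1],[0,0,0,-0.03,0,-0.005,-1],[0,0,0,-0.08,0,-0.03,-1],[0,0,0,-0.12,0,-0.05,-1],[0,0,0,-0.12,0,-0.05,-1]]' 70
python3 - <<'E'
from h import *
o=bot.get_obs(); c=bot.camera("wrist"); cv2.imwrite("pics/w12.png",c["frame"][:,:,::-1])
s=bot.camera("side"); crop(s,215,210,75,55,10,"pics/d12.png"); s=bot.camera("scene"); crop(s,240,180,75,60,10,"pics/s12.png")
E
```

```text
time: 18.2
ee_pos: [0.4605, 0.0656, 0.141]
tcp_rot: [0.2, 51.9, 1.4]
wrist_force: [-0.3, -0.5, 0.9]
opening: 0.0854
```

View pics/w12.png

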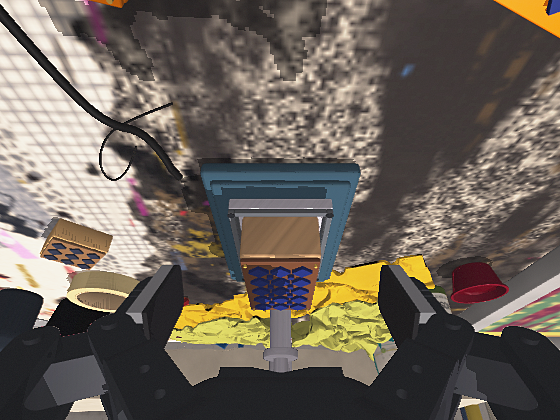

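View pics/d12.png

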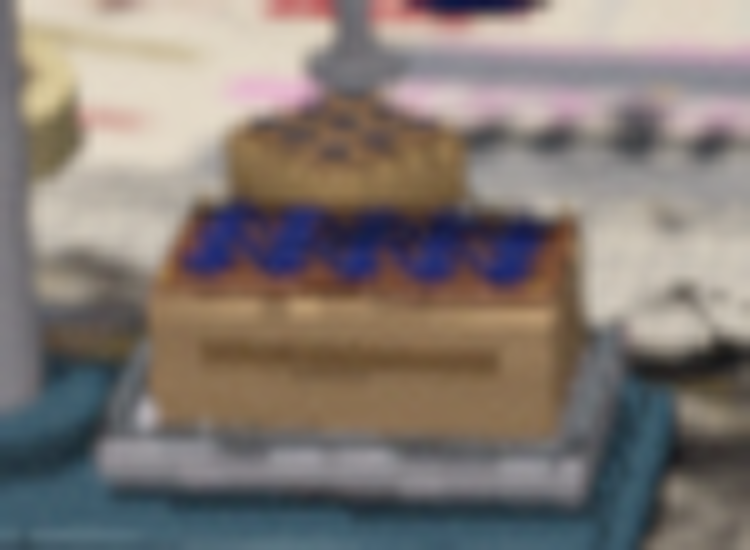

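View pics/s12.png

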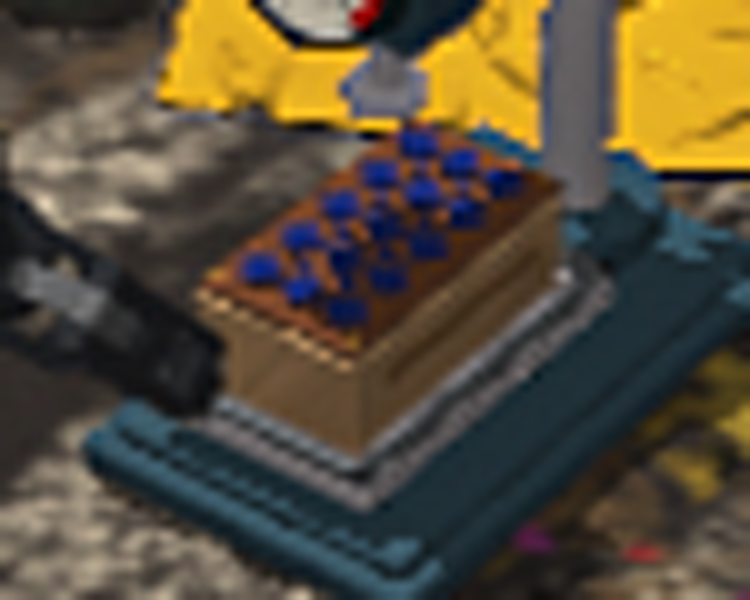

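Run:
```python
from h import *
move([.46,.068,.36],25,1.5); move([.5642,.0683,.362],25,1.5)
```

```text
turn [-0.2 12.7  0.1] shift [-0.1767  0.0028  0.1353] t 18.35
turn [-0.2 12.7  0.1] shift [-0.1145  0.0008  0.2189] t 18.35
```

```bash
python3 -m handwheel '[[0,4,0,-0.05,0,0.038,-1],[0,8,0,-0.1,0.001,0.076,-1],[0,12.7,0,-0.14,0.002,0.107,-1],[0,12.7,0,-0.1767,0.0028,0.1353,-1],[0,12.7,0,-0.1767,0.0028,0.1353,-1],[0,12.7,0,-0.14,0.002,0.18,-1],[0,12.7,0,-0.1145,0.0008,0.2189,-1],[0,12.7,0,-0.1145,0.0008,0.2189,-1],[0,12.7,0,-0.1145,0.0008,0.2189,-1]]'
python3 - <<'E'
from h import *
o=bot.get_obs(); c=bot.camera("wrist"); cv2.imwrite("pics/w13.png",c["frame"][:,:,::-1])
move([.6065,.0687,.2648],25,1.5)
E
```

```text
time: 19.48
ee_pos: [0.564, 0.0681, 0.3599]
tcp_rot: [0.0, 65.2, 1.3]
wrist_force: [0.2, 0.3, -0.6]
opening: 0.0854
turn [-0.2 -0.1  0.1] shift [ 0.1052 -0.0005 -0.0016] t 19.52
```

View pics/w13.png

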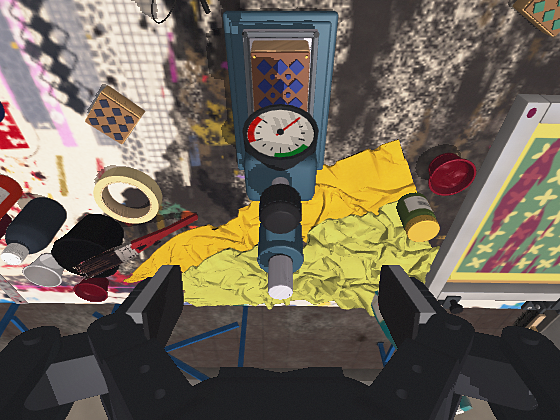

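```bash
python3 -m handwheel '[[0,0,0,0.04,-0.0003,-0.001,-1],[0,0,0,0.075,-0.0005,-0.0016,-1],[0,0,0,0.104,-0.0005,-0.0016,-1],[0,0,0,0.104,-0.0005,-0.0016,-1],[0,0,0,0.104,-0.0005,-0.0016,1],[0,0,0,0.104,-0.0005,-0.0016,1],[0,0,0,0.104,-0.0005,-0.0016,1],[0,0,0,0.104,-0.0005,-0.0016,1],[0,0,0,0.104,-0.0005,-0.0016,1],[0,0,0,0.104,-0.0005,-0.0016,1],[0,0,0,0.104,-0.0005,-0.0016,1]]' 60
python3 - <<'E'
from h import *
o=bot.get_obs(); R=Rcur(o); print(np.round(R.T@[0,0,-.01],4))
c=bot.camera("wrist"); crop(c,190,80,180,240,2.5,"pics/w14.png")
E
```

```text
time: 20.9
ee_pos: [0.6064, 0.0687, 0.2673]
tcp_rot: [0.1, 65.0, 1.3]
wrist_force: [-3.7, 0.1, 3.3]
opening: 0.0276
[ 0.0091 -0.     -0.0042]
```

View pics/w14.png

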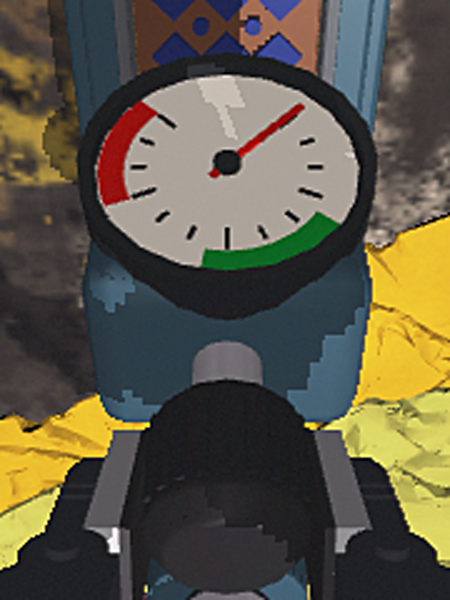

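```bash
python3 -m handwheel '[[0,0,0,0.0055,0,-0.0025,1],[0,0,0,0.0109,0,-0.005,1],[0,0,0,0.0164,0,-0.0076,1],[0,0,0,0.0218,0,-0.0101,1],[0,0,0,0.0273,0,-0.0126,1],[0,0,0,0.0319,0,-0.0147,1],[0,0,0,0.0319,0,-0.0147,1]]' 60
cat >> h.py <<'E'
def needle(fn=None):
    c=bot.camera("wrist"); f=c["frame"].astype(int); o=bot.get_obs()
    sub=f[80:200,215:350]; m=(sub[...,0]>140)&(sub[...,1]<70)&(sub[...,2]<70)
    if fn: crop(c,190,80,180,240,2.5,fn)
    n,l,st,ce=cv2.connectedComponentsWithStats(m.astype(np.uint8))
    print("t",round(o["time"],2),"z",np.round(o["ee_pos"],4),"F",np.round(o["wrist_force"],1))
    for i in range(1,n):
        if st[i,4]>8: 
            p=np.argwhere(l==i)[:,::-1].astype(float); vx,vy,_,_=cv2.fitLine(p.astype(np.float32),cv2.DIST_L2,0,.01,.01).ravel()
            print(st[i],ce[i].round(1),"ang",round(np.degrees(np.arctan2(-vy,vx)),1))
E
python3 - <<'E'
from h import *
needle("pics/w15.png")
s=bot.camera("side"); crop(s,215,170,75,95,7,"pics/d15.png")
E
```

```text
time: 21.82
ee_pos: [0.6064, 0.0687, 0.2309]
tcp_rot: [0.1, 65.1, 1.3]
wrist_force: [0.6, -0.4, -3.7]
opening: 0.0281
t 21.88 z [0.6064 0.0687 0.2309] F [ 1.4 -0.7 -4.3]
[ 14  41  24  41 406] [22.5 60.9] ang 70.5
[70 42 26 21 61] [81.4 52.5] ang 38.0
```

View pics/w15.png

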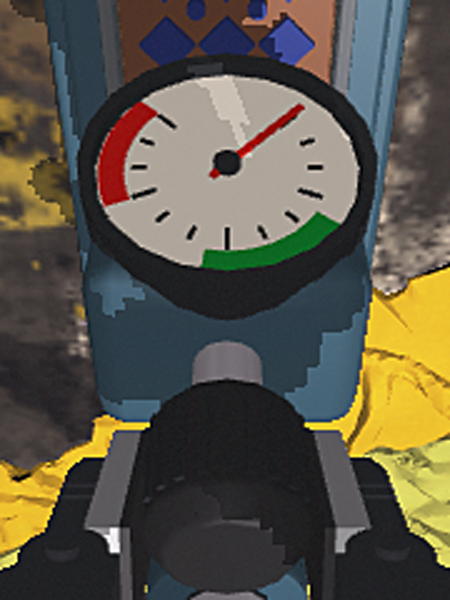

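View pics/d15.png

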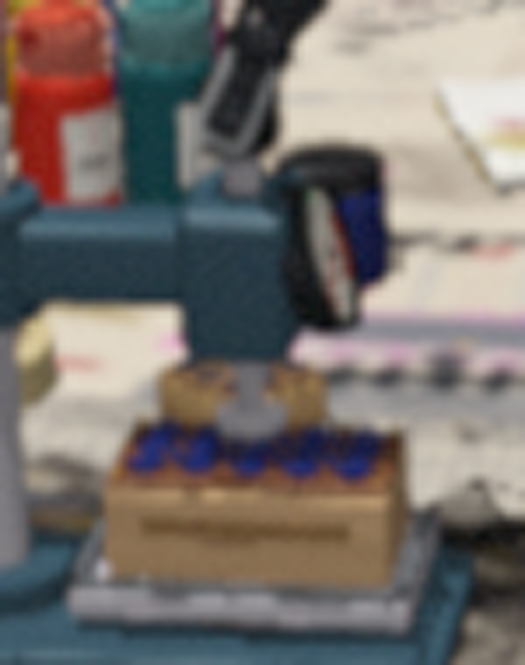

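```bash
for i in 1; do python3 -m handwheel '[[0,0,0,0.0027,0,-0.0013,1],[0,0,0,0.0027,0,-0.0013,1]]' 60; done; python3 -c "from h import *; needle()"
python3 -m handwheel '[[0,0,0,0.0027,0,-0.0013,1],[0,0,0,0.0027,0,-0.0013,1]]' 60;python3 -c "from h import *; needle()"
```

```text
time: 22.18
ee_pos: [0.6064, 0.0687, 0.2291]
tcp_rot: [0.1, 65.0, 1.3]
wrist_force: [-4.7, -1.1, -1.5]
opening: 0.0276
t 22.23 z [0.6064 0.0687 0.2291] F [-4.2  0.  -0.5]
[ 14  41  24  41 406] [22.5 60.7] ang 70.4
[70 42 27 21 68] [81.9 52. ] ang 38.3
time: 22.48
ee_pos: [0.6064, 0.0687, 0.2263]
tcp_rot: [0.1, 65.0, 1.3]
wrist_force: [-4.1, -0.4, 0.9]
opening: 0.0277
t 22.52 z [0.6064 0.0687 0.2263] F [-5.1 -0.3  1.1]
[ 14  41  24  41 404] [22.5 60.8] ang 70.4
[70 41 27 22 69] [82.1 51.9] ang 38.6
```

```bash
python3 -m handwheel '[[0,0,0,0.0027,0,-0.0013,1],[0,0,0,0.0027,0,-0.0013,1]]' 60;python3 -c "from h import *; needle()"
python3 -m handwheel '[[0,0,0,0.0018,0,-0.0008,1],[0,0,0,0.0018,0,-0.0008,1]]' 60;python3 -c "from h import *; needle('pics/w16.png')"
```

```text
time: 22.78
ee_pos: [0.6064, 0.0687, 0.2233]
tcp_rot: [0.1, 65.0, 1.3]
wrist_force: [-6.0, -1.5, -0.3]
opening: 0.0279
t 22.82 z [0.6064 0.0687 0.2233] F [-5.5 -1.2 -0.5]
[ 14  41  24  41 404] [22.5 60.8] ang 70.6
[70 41 27 22 71] [82.1 51.8] ang 38.5
time: 23.08
ee_pos: [0.6064, 0.0687, 0.2215]
tcp_rot: [0.1, 65.0, 1.3]
wrist_force: [-5.8, -0.7, 1.5]
opening: 0.0279
t 23.12 z [0.6064 0.0687 0.2215] F [-5.9 -1.8  2.5]
[ 14  41  24  41 407] [22.5 60.7] ang 70.6
[79 45 21 13 47] [88.9 51. ] ang 30.4
[71 57  8  6 23] [74.3 59.8] ang 31.3
```

View pics/w16.png

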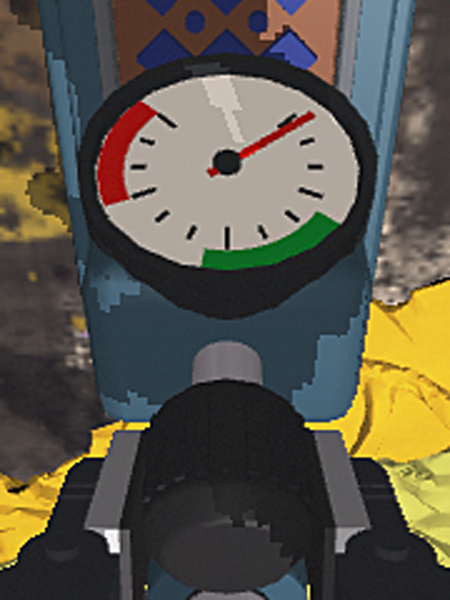

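```bash
python3 -m handwheel '[[0,0,0,0.0012,0,-0.0005,1],[0,0,0,0.0023,0,-0.001,1],[0,0,0,0.0023,0,-0.001,1]]' 60;python3 -c "from h import *; needle('pics/w17.png')"
```

```text
time: 23.5
ee_pos: [0.6064, 0.0687, 0.2195]
tcp_rot: [0.1, 64.9, 1.4]
wrist_force: [-8.9, -1.6, 4.3]
opening: 0.0281
t 23.55 z [0.6064 0.0687 0.2195] F [-9.5 -1.1  4.7]
[ 14  41  24  41 407] [22.4 60.7] ang 70.8
[ 71  65  40   7 109] [90.5 67.8] ang -6.9
```

View pics/w17.png

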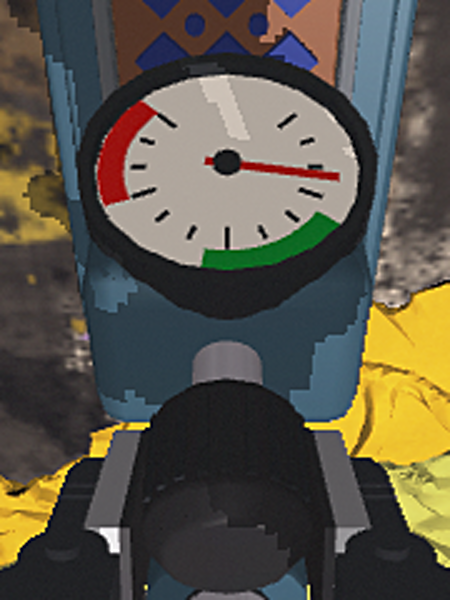

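```bash
python3 -m handwheel '[[0,0,0,0.0012,0,-0.0005,1],[0,0,0,0.0023,0,-0.0011,1],[0,0,0,0.0023,0,-0.0011,1]]' 60;python3 -c "from h import *; needle('pics/w18.png')"
```

```text
time: 23.92
ee_pos: [0.6064, 0.0687, 0.2171]
tcp_rot: [0.1, 64.9, 1.3]
wrist_force: [-9.1, -1.6, 5.7]
opening: 0.0278
t 23.98 z [0.6064 0.0687 0.2171] F [-8.9 -2.2  5.6]
[ 14  41  24  41 404] [22.4 60.8] ang 70.9
[67 69 22 29 89] [77.8 82.6] ang -55.4
```

View pics/w18.png

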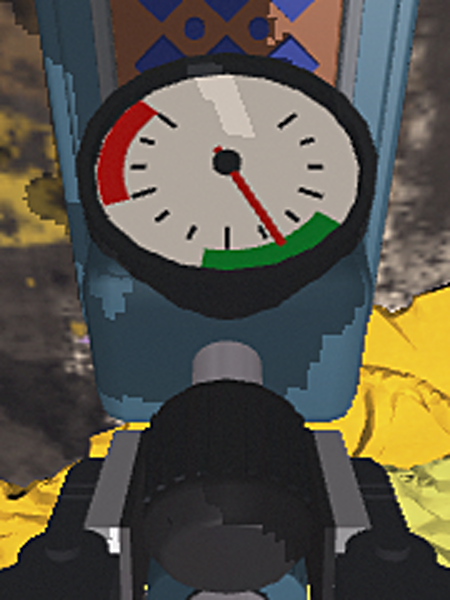

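The needle is mid-green. Letting go and checking whether it shifts.

```bash
python3 -m handwheel '[[0,0,0,0,0,0,-1],[0,0,0,0,0,0,-1],[0,0,0,0,0,0,-1],[0,0,0,0,0,0,-1],[0,0,0,0,0,0,-1],[0,0,0,-0.04,0,0,-1],[0,0,0,-0.09,0,0,-1],[0,0,0,-0.13,0,0,-1],[0,0,0,-0.13,0,0,-1]]' 60
python3 - <<'E'
from h import *
c=bot.camera("wrist"); crop(c,200,0,160,260,2.3,"pics/w19.png"); s=bot.camera("side"); crop(s,215,170,75,95,6,"pics/d19.png")
s=bot.camera("scene"); cv2.imwrite("pics/s19.png",s["frame"][:,:,::-1])
E
```

```text
time: 25.1
ee_pos: [0.5518, 0.0676, 0.3383]
tcp_rot: [0.2, 64.6, 1.5]
wrist_force: [0.9, 0.6, -0.1]
opening: 0.0856
```

View pics/w19.png

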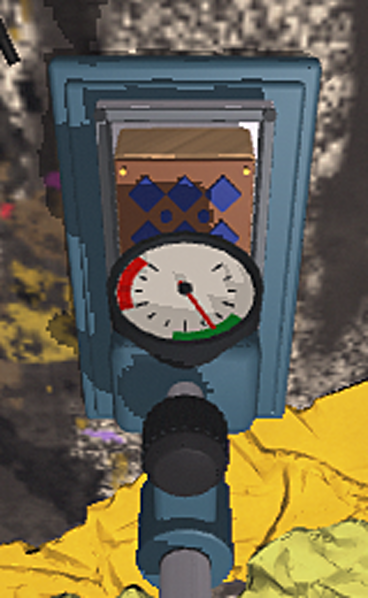

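View pics/d19.png

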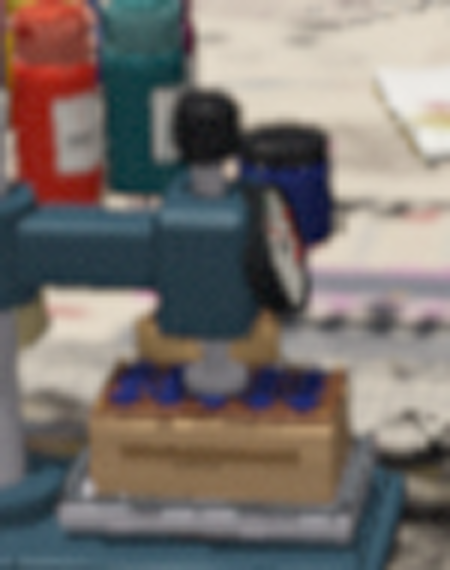

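View pics/s19.png

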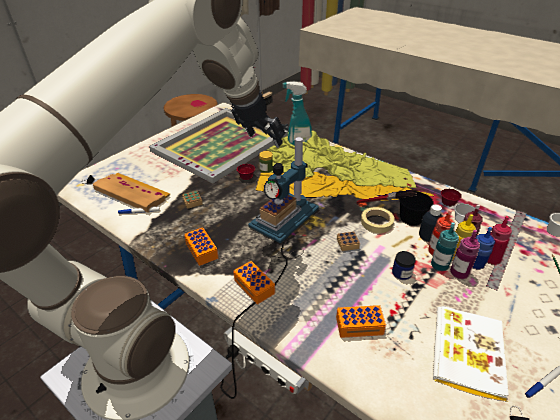

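The needle stayed mid-green, the block is inside the rim, and the hand is clear. Handing in.

```bash
python3 -c "
from workcell import bot; print(bot.job_done()); print(bot.get_obs()['time'])"
```

```text
the job is handed in; nothing more can be done
None
the job is handed in; nothing more can be done
```

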